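Clear and put up the heated hair-roller set

TASK

The hair rollers are done: first flip the toggle on the switch box to off, then swing the heater's carry handle over backwards, away from the robot, until it clicks down behind the base. Slide every roller up off its post and put them all inside the green tray, side by side in a single layer (standing or lying), and last swing the handle back fully upright so the base can be carried away. Leave the other toiletries standing where they are.

Things in the scene. Friction and masses are not known exactly. Their poses are not given: they have to be found in the camera images.
- heater: white heated-roller base, fixed, 100 mm (its x) x 290 mm (y) x 34 mm high; origin at the centre of its underside, z up, x away from the robot (yaw within 0.2 rad). Five aluminium posts, 25 mm thick and 36 mm tall, stand on its top along its y at -116, -58, 0, 58 and 116 mm. Each roller present starts standing on a post.
- handle (a joint): angle of the black carry handle, a U-shaped bail hinged at both ends of the base about its y axis: 0 = upright, cross bar 126 mm above the table, over the rollers, in the way of lifting them; 1.48 = swung to base +x and folded down behind the base, bar 35 mm above the table. A sprung detent pulls it to the nearer end and holds it; about 3 N at the bar carries it over the middle.
- handle_bar (a point): middle of the handle's cross bar, 100 mm from the hinge axis: 12 mm round bar along the base's y, 304 mm long, with a 15 mm sleeve to look at over its middle 120 mm. It can be pinched from above and led along its arc; it turns in the grip. x, y, z turn with the handle.
- handle_hinge (a point): point on the handle's hinge axis, at the middle of the base, 26 mm above the table; the axis is the base's y; axes as the base's
- toggle (a joint): angle of the heater's snap toggle on the black switch box: 0 = on (leans 0.5 rad towards the box's -x, the robot's side, red dot), 1.0 = off (leans 0.5 rad towards +x, white dot). A sprung detent snaps it to the nearer end and holds it; about 3 N at the tip carries it over the middle.
- toggle_tip (a point): centre of the red ball, 16 mm across, on the tip of the toggle's 9 mm steel stem, 45 mm from its hinge
- toggle_hinge (a point): on the toggle's hinge axis (the box's y), middle of the box's top face, 45 mm above the table; axes as the box's, x pointing from on to off (yaw within 0.35 rad). The black box is fixed, 90 mm (x) x 70 mm (y) x 45 mm high. It stands at one side of the heater, the tray at the other; which side varies.
- tray: mint-green open tray fixed to the table, outside 210 mm (its x) x 190 mm (its y) x 25 mm high, walls and floor 5 mm thick; origin at the centre of its underside
- roller1: spiral-wound hair roller, pink open tube 44 mm outside, 32 mm inside, 48 mm long, about 50 g; origin at its centre, z along its axis. Three to five are present (None when absent, or while held); on a post its lower end rests on the base's top.
- roller2: spiral-wound hair roller, lilac open tube 44 mm outside, 32 mm inside, 48 mm long, about 50 g; origin at its centre, z along its axis. Three to five are present (None when absent, or while held); on a post its lower end rests on the base's top.
- roller3: spiral-wound hair roller, pink open tube 44 mm outside, 32 mm inside, 48 mm long, about 50 g; origin at its centre, z along its axis. Three to five are present (None when absent, or while held); on a post its lower end rests on the base's top.
- roller4: spiral-wound hair roller, lilac open tube 44 mm outside, 32 mm inside, 48 mm long, about 50 g; origin at its centre, z along its axis. Three to five are present (None when absent, or while held); on a post its lower end rests on the base's top.
- roller5: spiral-wound hair roller, pink open tube 44 mm outside, 32 mm inside, 48 mm long, about 50 g; origin at its centre, z along its axis. Three to five are present (None when absent, or while held); on a post its lower end rests on the base's top.
- lotion: small white lotion bottle with blue cap, 50 mm across, 70 mm tall; origin at the centre of its underside; not to be disturbed
- polish_a: pink nail-varnish bottle, 32 mm across, 66 mm tall; origin at the centre of its underside; not to be disturbed
- polish_b: dark blue nail-varnish bottle with white cap, 32 mm across, 60 mm tall; origin at the centre of its underside; not to be disturbed
- cream: white cream jar with green lid, 64 mm across, 45 mm tall; origin at the centre of its underside; not to be disturbed
- lipstick: upright open lipstick, black case, 22 mm across, 74 mm tall; origin at the centre of its underside; not to be disturbed
- compact: dark red powder compact lying flat, 72 mm across, 17 mm thick; origin at the centre of its underside; not to be disturbed
- perfume: amber perfume bottle, 30 x 50 mm, 66 mm tall; origin at the centre of its underside; not to be disturbed
Mind the look-alikes: they are no part of the job. Of the things like the part that bears toggle, leave any that is pink or yellow; of the rest the larger one is meant.

How it is judged:
On the way, in this order (a step that is already met when the one before it is completed fails the run):
1. the toggle is off (value of joint toggle above 0.85 rad), for 0.2 s.
2. the carry handle is folded back into its end detent (value of joint handle above 1.33 rad and value of joint toggle above 0.85 rad), for 0.2 s.
3. every roller is in the tray, the handle still folded back (all of step 2 and x of roller1 in the frame of tray between -0.082 and 0.082 m and y of roller1 in the frame of tray between -0.072 and 0.072 m and z of each of roller1, roller2, roller3, roller4, roller5 in the frame of tray below 0.04 m and x of roller2 in the frame of tray between -0.082 and 0.082 m and y of roller2 in the frame of tray between -0.072 and 0.072 m and x of roller3 in the frame of tray between -0.082 and 0.082 m and y of roller3 in the frame of tray between -0.072 and 0.072 m and x of roller4 in the frame of tray between -0.082 and 0.082 m and y of roller4 in the frame of tray between -0.072 and 0.072 m and x of roller5 in the frame of tray between -0.082 and 0.082 m and y of roller5 in the frame of tray between -0.072 and 0.072 m), for 0.2 s.
4. the handle stands upright again (value of joint handle below 0.15 rad and value of joint toggle above 0.85 rad), for 0.2 s.
At the end, for the whole second after the job is handed in: Toggle off (above 0.85 rad), handle upright (below 0.15 rad), every roller present at rest wholly inside the tray (centre within 82 mm in the tray's x and 72 mm in its y of the tray's middle) in a single layer (centre lower than 40 mm above the tray's underside) (all of step 4 and x of roller1 in the frame of tray between -0.082 and 0.082 m and y of roller1 in the frame of tray between -0.072 and 0.072 m and z of each of roller1, roller2, roller3, roller4, roller5 in the frame of tray below 0.04 m and x of roller2 in the frame of tray between -0.082 and 0.082 m and y of roller2 in the frame of tray between -0.072 and 0.072 m and x of roller3 in the frame of tray between -0.082 and 0.082 m and y of roller3 in the frame of tray between -0.072 and 0.072 m and x of roller4 in the frame of tray between -0.082 and 0.082 m and y of roller4 in the frame of tray between -0.072 and 0.072 m and x of roller5 in the frame of tray between -0.082 and 0.082 m and y of roller5 in the frame of tray between -0.072 and 0.072 m and linear speed of each of roller1, roller2, roller3, roller4, roller5 below 0.03 m/s); the robot touches nothing.
It fails at once if a bystander (bottle, jar, lipstick, compact) is pushed more than 40 mm (distance of any of lotion, polish_a, polish_b, cream, lipstick, compact, perfume from where it was at the start of the episode above 0.04 m).
It fails at once if a bystander is tipped over (angle between any of lotion, polish_a, polish_b, cream, lipstick, compact, perfume's own z axis and vertical above 0.6 rad).
Of roller1, roller2, roller3, roller4, roller5 only 3 to 5 are there at a start; the rules pass over those that are not, and their reading is None.
At some moment in a run one of roller1, roller2, roller3, roller4, roller5 may be knocked a few centimetres aside while the robot is not near it.
Once in a run the grip may slacken for a moment while it holds something.
It also fails if it takes over 210 s, if anything falls off the work surface, if the arm or the gripper's body presses on something with over 40 N, if the wrist force passes 120 N, or if a joint passes its speed limit or range.

ROBOT

A 6-joint arm with a two-finger parallel gripper is mounted at the origin on the work surface. World frame = base frame: x ahead of the robot, y to its left, z up, the work surface at z = 0. Lengths are in m, angles in rad, forces in N, time in s.
With the tool pointing down it reaches from about 0.375 to 0.9 m from the base axis. Payload 3.1 kg.
Tool frame: the origin (TCP) lies at the very end of the fingers, on their centre line; the grasp point (between the pads) lies 19 mm behind it; z points along the fingers, x is the direction in which the jaws open and shut, and the axes are right-handed (so a half turn about z gives the same grasp; the last joint's range is limited). The gripper opens to 87 mm and grips with 3 to 60 N. Pads are 19 mm wide; open, the fingers measure 117 mm over their backs; the gripper's body (75 mm by 190 mm) begins 51 mm behind the grasp point.
Start: joints at [-1.365, 0.527, 1.433, -0, 1.181, -0.178], TCP at [0.234, -0.579, 0.223] pointing down, gripper open.
Joint ranges: [-3.08, 3.08], [-0.75, 2.2], [0.22, 2.44], [-1.43, 4.57], [0, 2.65], [-2.85, 2.85]. Speed limits (rad/s): [2.79, 2.79, 3.14, 3.14, 3.14, 3.14].

INTERFACE

Orientations are given as a unit quaternion [x, y, z, w].
In Python, from rig import robot gives the robot as it stands. The module is installed in compiled form; this text tells all that it offers.
- The arm moves only by the shell command python3 -m creep 'ROWS' [OPENING] [FORCE]. ROWS is a JSON object of lists of equal length, an entry for each row: "dp": the shift along the tool's x, y, z in cm, a list of three; "turn": the turn, a rotation vector about the tool's x, y, z in degrees, a list of three. In form: {"dp": [[x, y, z], ...], "turn": [[wx, wy, wz], ...]}. A call has 1 to 20 rows; each row shifts and turns the commanded pose from where the row before left it, along the tool's axes as they then stand; what a row does not reach is not made up. A row lasts 1/10 s, in which the tool goes at most 50 mm and 8.59 degrees, less where a joint would pass 70% of its speed; a pose out of reach is approached as far as the arm can. A call is refused whole if a number of a shift passes 5 or a number of a turn 8.59, either way. A call with a gripper value outside its range is refused whole. OPENING is the gripper command: -1 is fully open, 1 is shut, values between are in proportion, set as the call begins (- or left out, the last holds). The fingers move at their own pace and stop on an object; FORCE is the grip in N (left out, the last holds). Time passes only in rows, so rows that do not move let the fingers close. It gives the time, the measured TCP pose, the force and the opening at its end, in the units of the state.
- robot.get_obs(): the state, without advancing time (a new reading comes with each control period).
- robot.camera(name): name is "side" or "top"; returns the picture (420x560x3 uint8, red, green, blue); there is no depth.
- robot.calibration(name): a dict with "fx", "fy", "cx", "cy" (pixels), "rvec" (rotation vector, rad) and "tvec" (3), from world to camera coordinates, as OpenCV has them. Camera axes: x right, y down, z forward; pixel columns grow to the right and rows downward; lengths in m; the calibration is good to about 2 mm. A picture is of the moment at which its call begins. calibration takes no time and is no camera call.
- robot.hand_in(): hands the job in, once; it reports no verdict.
Trained networks look in the newest picture that a camera, given by its name, has taken for a name from the list of things; names that differ only in an ending like _2 or _b are one class to them, and where a whole thing is asked for, a point or a joint stands for the part that bears it (a point fixed in the world has none). Each returns a list of dicts, best first, with "confidence" (0 to 1); they miss things now and then, are a little off and sometimes report something else, mostly with a low value. They report only what shows in the picture. A call takes as long as a camera call. They do not tell look-alikes from the thing itself.
- robot.masks_of(name, camera): "pixels" (420x560 bool, what is visible of it).
- robot.tip_of(name, camera): "point" ([x, y, z] in m, in the coordinates of the camera as it stood for that picture, good to about 4 mm: a listed point, or the origin of a listed thing).
The state is a dict: "time": time; "q": joint angles; "joint_velocities": joint speeds; "joint_torque": joint torques, N m; "position": TCP position; "tool_rot": TCP orientation; "ft_force": force on the tool from outside, world axes, zero at the start; "moment": the same for the moment, N m; "grip_width": finger opening in m.
Only numpy, scipy, OpenCV 4.12 (cv2) and the standard library are available. Lean on these libraries where they do the work, as an engineer would, in place of code of your own. Each camera call takes 0.05 s, during which the arm holds its last target.

## Working session

There is one attempt and no reset: what is moved stays moved. The work goes in short steps, Python scripts to look and compute and a shell command to move; the robot and the scene stay as the last step left them, time stands still between calls to the robot, and variables do not carry over. Pictures are saved under pics/ and viewed, and the job is handed in when it is done.

```bash
mkdir -p pics; ls; cat > h.py <<'E'
import numpy as np, cv2
from rig import robot
from scipy.spatial.transform import Rotation as R
def cal(c):
    k=robot.calibration(c); Rm=cv2.Rodrigues(np.array(k["rvec"],float))[0]; t=np.array(k["tvec"],float).ravel()
    return k,Rm,t
def pic(c,name,scale=1.4):
    im=robot.camera(c); cv2.imwrite(f"pics/{name}.png",cv2.resize(im[:,:,::-1],None,fx=scale,fy=scale)); return im
def tip(n,c,m=8):
    k,Rm,t=cal(c)
    return [(round(d["confidence"],2),np.round(Rm.T@(np.array(d["point"])-t),3).tolist()) for d in robot.tip_of(n,c)[:m]]
def proj(p,c):
    k,Rm,t=cal(c); q=Rm@np.array(p)+t; return np.array([k["fx"]*q[0]/q[2]+k["cx"],k["fy"]*q[1]/q[2]+k["cy"]])
def ray(u,v,z,c):
    k,Rm,t=cal(c); d=Rm.T@np.array([(u-k["cx"])/k["fx"],(v-k["cy"])/k["fy"],1]); o=-Rm.T@t
    return o+d*(z-o[2])/d[2]
def st():
    o=robot.get_obs(); r=R.from_quat(o["tool_rot"]).as_matrix()
    print("t",round(o["time"],2),"p",np.round(o["position"],4),"F",np.round(o["ft_force"],1),"w",round(o["grip_width"],4),"q",np.round(o["q"],2)); print(np.round(r,3).tolist()); return o
def to(p,yaw=None):
    "tool-axis shift in cm to world point p"
    o=robot.get_obs(); r=R.from_quat(o["tool_rot"]).as_matrix()
    return np.round(100*r.T@(np.array(p)-o["position"]),2)
E
python3 - <<'E'
from h import *
st()
pic("top","t0");pic("side","s0")
for n in ["toggle_tip","toggle_hinge","handle_bar","handle_hinge","heater","tray","roller1","roller2","lotion","polish_a","cream","lipstick","compact","perfume"]:
    for c in ["top","side"]: print(n,c,tip(n,c))
E
```

```text
pics
t 0.0 p [ 0.2339 -0.5788  0.2216] F [ 0.1 -0.3 -0.3] w 0.087 q [-1.37  0.53  1.43 -0.    1.18 -0.18]
[[0.374, -0.927, -0.0], [-0.927, -0.374, 0.002], [-0.002, -0.0, -1.0]]
toggle_tip top [(0.46, [0.296, 0.427, 0.083]), (0.42, [0.49, 0.34, 0.086]), (0.38, [0.527, -0.017, 0.027])]
toggle_tip side [(0.68, [0.292, 0.424, 0.086]), (0.47, [0.489, 0.34, 0.085]), (0.44, [0.469, 0.222, 0.057]), (0.41, [0.463, 0.444, 0.058])]
toggle_hinge top [(0.96, [0.314, 0.43, 0.048]), (0.76, [0.511, 0.343, 0.05]), (0.71, [0.527, 0.099, 0.059])]
toggle_hinge side [(0.82, [0.485, 0.228, 0.03]), (0.79, [0.314, 0.424, 0.051]), (0.63, [0.479, 0.449, 0.027]), (0.55, [0.511, 0.34, 0.051]), (0.55, [0.527, 0.038, 0.06])]
handle_bar top [(0.61, [0.526, -0.021, 0.128])]
handle_bar side [(0.72, [0.37, 0.1, -0.001]), (0.68, [0.53, -0.022, 0.131]), (0.66, [0.404, 0.311, 0.003])]
handle_hinge top [(0.66, [0.529, -0.019, 0.027]), (0.2, [0.524, 0.102, 0.059])]
handle_hinge side [(0.71, [0.524, -0.021, 0.028])]
heater top [(0.55, [0.531, -0.018, -0.0])]
heater side [(0.83, [0.524, -0.022, 0.003])]
tray top [(0.56, [0.
[... 1046 characters left out ...]
)]
polish_a top [(0.64, [0.623, 0.357, 0.004]), (0.45, [0.408, 0.318, 0.003])]
polish_a side [(0.84, [0.618, 0.355, -0.0]), (0.65, [0.405, 0.312, 0.004])]
cream top [(0.65, [0.367, 0.1, 0.005]), (0.37, [0.406, 0.314, 0.003])]
cream side [(0.67, [0.367, 0.101, -0.002]), (0.36, [0.705, -0.169, 0.005])]
lipstick top [(0.72, [0.527, -0.018, 0.0]), (0.53, [0.368, -0.064, 0.004])]
lipstick side [(0.65, [0.623, 0.355, 0.0]), (0.51, [0.372, -0.062, 0.004])]
compact top [(0.73, [0.673, -0.333, -0.002])]
compact side [(0.65, [0.675, -0.337, -0.004])]
perfume top [(0.71, [0.709, -0.158, 0.002])]
perfume side [(0.79, [0.703, -0.168, 0.004]), (0.33, [0.371, -0.064, 0.005]), (0.26, [0.53, -0.028, 0.053])]
```

View pics/t0.png

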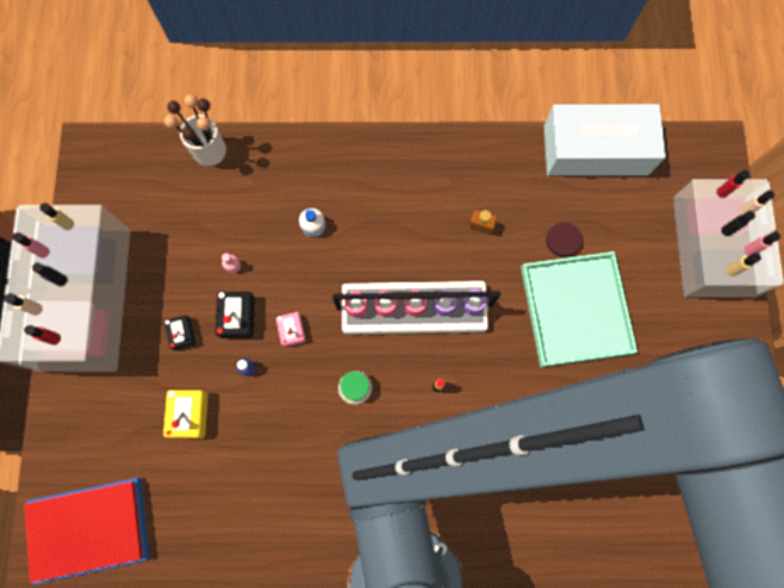

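View pics/s0.png

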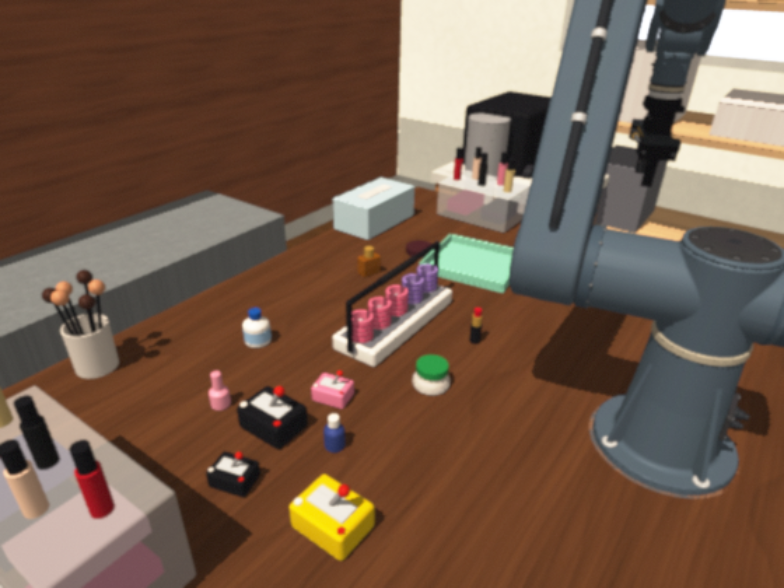

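The top view shows the larger black switch box at px (235,315), with a smaller black one at (180,332) and pink and yellow ones besides. All five posts carry rollers, at (355–475,302). The tray is at (580,308), on the −y side. Next I'm measuring the yaws.

```bash
python3 - <<'E'
from h import *
im=robot.camera("top")
def rect(m,z):
    c,_=cv2.findContours(m.astype(np.uint8),cv2.RETR_EXTERNAL,cv2.CHAIN_APPROX_NONE); c=max(c,key=cv2.contourArea)
    b=cv2.boxPoints(cv2.minAreaRect(c)); w=np.array([ray(u,v,z,"top")[:2] for u,v in b]); 
    print(np.round(w,3).tolist(),np.round(w.mean(0),3)); 
    for i in (0,1):
        d=w[i+1]-w[i]; print("  len",round(np.linalg.norm(d),3),"ang",round(np.arctan2(d[1],d[0]),3))
for n,z in (("tray",.025),("heater",.034),("toggle",.045)):
    for m in robot.masks_of(n,"top")[:3]:
        print(n,m["confidence"],m["pixels"].sum()); rect(m["pixels"],z)
hs=cv2.cvtColor(im,cv2.COLOR_RGB2HSV)
# big box crop
x0,x1,y0,y1=145,185,200,248
c=cv2.resize(im[y0:y1,x0:x1,::-1],None,fx=12,fy=12,interpolation=cv2.INTER_CUBIC); cv2.imwrite("pics/box.png",c)
m=np.zeros(im.shape[:2],bool); m[y0:y1,x0:x1]=True
wm=m&(im.min(2)>170); rect(wm,.046)
E
```

```text
tray 0.66 5092
[[0.615, -0.237], [0.652, -0.437], [0.435, -0.457], [0.401, -0.264]] [ 0.526 -0.349]
  len 0.204 ang -1.388
  len 0.218 ang -3.05
tray 0.54 40
[[0.502, 0.366], [0.521, 0.349], [0.511, 0.338], [0.492, 0.356]] [0.507 0.352]
  len 0.025 ang -0.748
  len 0.015 ang -2.342
heater 0.38 111
[[0.534, 0.003], [0.534, -0.042], [0.508, -0.041], [0.508, 0.003]] [ 0.521 -0.019]
  len 0.045 ang -1.573
  len 0.026 ang 3.126
toggle 0.62 37
[[0.295, 0.447], [0.317, 0.431], [0.31, 0.422], [0.289, 0.439]] [0.303 0.435]
  len 0.028 ang -0.66
  len 0.01 ang -2.232
toggle 0.51 48
[[0.498, 0.364], [0.517, 0.347], [0.505, 0.335], [0.487, 0.352]] [0.502 0.349]
  len 0.025 ang -0.748
  len 0.016 ang -2.341
[[0.543, 0.361], [0.543, 0.33], [0.504, 0.328], [0.504, 0.358]] [0.524 0.344]
  len 0.031 ang -1.573
  len 0.04 ang -3.091
```

View pics/box.png

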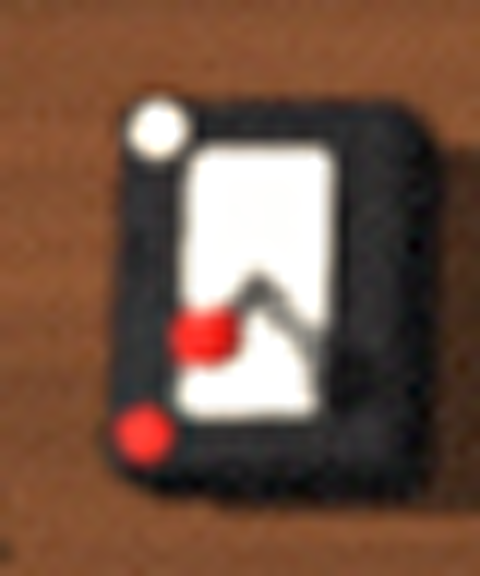

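```bash
python3 -m creep '{"dp":[[0,0,0],[0,0,0],[0,0,0]],"turn":[[0,0,7.3],[0,0,7.3],[0,0,7.3]]}' 1 20
python3 - <<'E'
from h import *
st(); print(to([.45,-.3,.22]))
E
```

```text
time: 2.0
position: [0.2341, -0.5795, 0.2225]
tool_rot: [-0.706, 0.708, -0.0, 0.0]
ft_force: [-0.5, -0.2, -0.1]
grip_width: 0.0702
t 2.0 p [ 0.2341 -0.5795  0.2225] F [-0.5 -0.2 -0.1] w 0.0702 q [-1.37  0.53  1.43  0.    1.18  0.21]
[[-0.004, -1.0, 0.0], [-1.0, 0.004, 0.0], [-0.0, -0.0, -1.0]]
[-28.03 -21.49   0.26]
```

```bash
python3 -m creep '{"dp":[[-4,-3,0],[-4,-3,0],[-4,-3,0],[-4,-3,0],[-4,-3,0],[-4,-3,0],[-4,-3,0],[-4,0,0],[-4,0,0],[-4,0,0],[-4,0,0],[-4,0,0],[-4,0,0],[-4,0,0],[-4,0,0],[-4,0,0]],"turn":[[0,0,0],[0,0,0],[0,0,0],[0,0,0],[0,0,0],[0,0,0],[0,0,0],[0,0,0],[0,0,0],[0,0,0],[0,0,0],[0,0,0],[0,0,0],[0,0,0],[0,0,0],[0,0,0]]}'
python3 - <<'E'
from h import *
st(); print(to([.45,.34,.22]))
E
```

```text
time: 3.6
position: [0.4431, 0.0624, 0.2229]
tool_rot: [0.708, -0.707, 0.0, -0.0]
ft_force: [0.2, -0.2, -0.0]
grip_width: 0.0004
t 3.6 p [0.4431 0.0624 0.2229] F [ 0.2 -0.2 -0. ] w 0.0004 q [-0.11  0.29  1.86  0.    0.99  1.46]
[[0.001, -1.0, 0.001], [-1.0, -0.001, -0.0], [0.0, -0.001, -1.0]]
[-27.76  -0.73   0.28]
```

```bash
python3 -m creep '{"dp":[[-4,0,0],[-4,0,0],[-4,0,0],[-4,0,0],[-4,0,0],[-4,0,0],[-3.8,0,0],[0,0,4],[0,0,4],[0,0,4],[0,0,0]],"turn":[[0,0,0],[0,0,0],[0,0,0],[0,0,0],[0,0,0],[0,0,0],[0,0,0],[0,0,0],[0,0,0],[0,0,0],[0,0,0]]}'
python3 - <<'E'
from h import *
st(); print(to([.455,.34,.072]))
pic("side","s1"); print(tip("toggle_tip","side"))
E
```

```text
time: 4.7
position: [0.4387, 0.337, 0.0978]
tool_rot: [0.708, -0.706, -0.002, 0.006]
ft_force: [-0.2, -0.2, 0.0]
grip_width: 0.0004
t 4.7 p [0.4387 0.337  0.0978] F [-0.2 -0.2  0. ] w 0.0004 q [ 0.45  0.61  1.71 -0.    0.83  2.02]
[[0.002, -1.0, -0.011], [-1.0, -0.002, -0.005], [0.005, 0.011, -1.0]]
[-0.31 -1.66  2.56]
[(0.51, [0.527, -0.022, 0.126]), (0.49, [0.468, 0.224, 0.055]), (0.45, [0.463, 0.442, 0.059]), (0.4, [0.49, 0.34, 0.088]), (0.4, [0.291, 0.426, 0.085])]
```

View pics/s1.png

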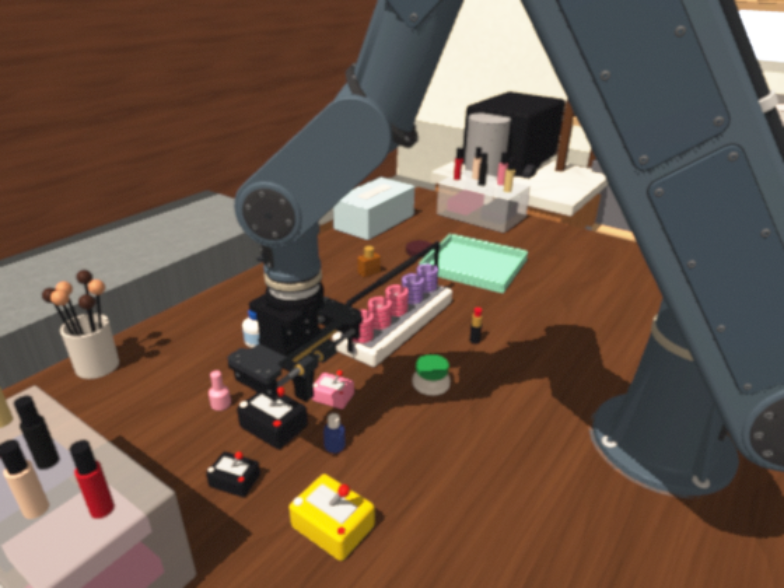

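```bash
python3 -m creep '{"dp":[[0,0,1.3],[0,0,1.3],[0,-1,0],[0,-1,0],[0,-1,0],[0,-1,0],[0,-1,0],[0,-1,0],[0,-1,0],[0,0,0],[0,0,0]],"turn":[[0,0,0],[0,0,0],[0,0,0],[0,0,0],[0,0,0],[0,0,0],[0,0,0],[0,0,0],[0,0,0],[0,0,0],[0,0,0]]}'
python3 - <<'E'
from h import *
st()
pic("side","s2"); print(tip("toggle_tip","side"))
E
```

```text
time: 5.9
position: [0.5134, 0.3389, 0.0766]
tool_rot: [0.708, -0.707, 0.0, -0.001]
ft_force: [0.2, 1.0, 0.1]
grip_width: 0.0007
t 5.9 p [0.5134 0.3389 0.0766] F [0.2 1.  0.1] w 0.0007 q [ 0.4   0.7   1.57 -0.    0.86  1.97]
[[0.001, -1.0, 0.001], [-1.0, -0.001, 0.0], [-0.0, -0.001, -1.0]]
[(0.48, [0.463, 0.443, 0.059]), (0.48, [0.294, 0.426, 0.083]), (0.41, [0.467, 0.222, 0.057]), (0.39, [0.534, 0.336, 0.087])]
```

View pics/s2.png

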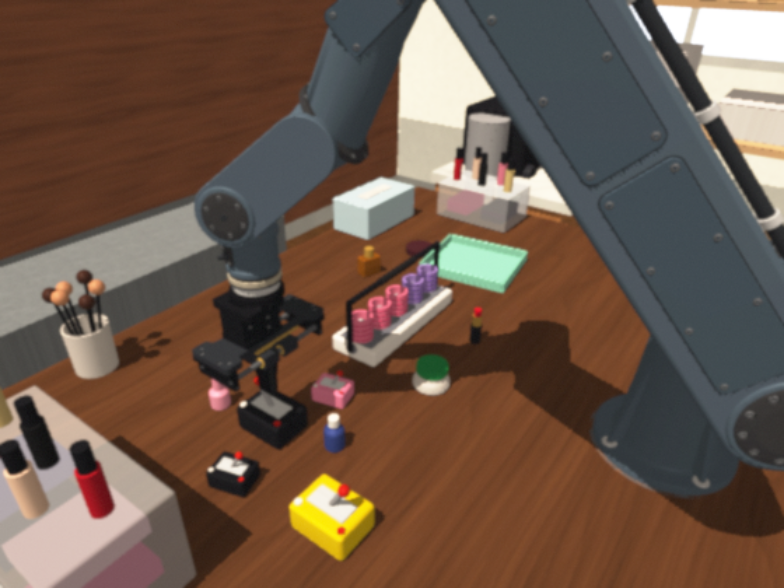

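```bash
python3 -m creep '{"dp":[[0,0,-4],[0,0,-4],[0,0,-4],[0,0,-3],[4,0.6,0],[4,0.6,0],[4,0.6,0],[4,0.6,0],[4,0.6,0],[4,0.6,0],[4,0.6,0],[4,0.6,0],[4,0.6,0],[0,0,0]],"turn":[[0,0,0],[0,0,0],[0,0,0],[0,0,0],[0,0,0],[0,0,0],[0,0,0],[0,0,0],[0,0,0],[0,0,0],[0,0,0],[0,0,0],[0,0,0],[0,0,0]]}'
python3 - <<'E'
from h import *
st(); print(to([.46,-.02,.1]))
pic("side","s3"); print(tip("toggle_tip","side")); robot.camera("top"); print(tip("toggle_tip","top"))
E
```

```text
time: 7.4
position: [0.4592, -0.0253, 0.2268]
tool_rot: [-0.706, 0.709, -0.001, -0.0]
ft_force: [-0.0, -0.0, 0.1]
grip_width: 0.0004
t 7.4 p [ 0.4592 -0.0253  0.2268] F [-0.  -0.   0.1] w 0.0004 q [-0.3   0.3   1.83 -0.    1.01  1.28]
[[-0.004, -1.0, 0.001], [-1.0, 0.004, -0.002], [0.002, -0.001, -1.0]]
[-0.56 -0.06 12.68]
[(0.62, [0.527, -0.027, 0.126]), (0.61, [0.537, 0.338, 0.084]), (0.58, [0.293, 0.424, 0.083]), (0.51, [0.466, 0.221, 0.055]), (0.46, [0.46, 0.444, 0.063])]
[(0.52, [0.533, 0.343, 0.085]), (0.47, [0.71, -0.162, 0.001])]
```

View pics/s3.png

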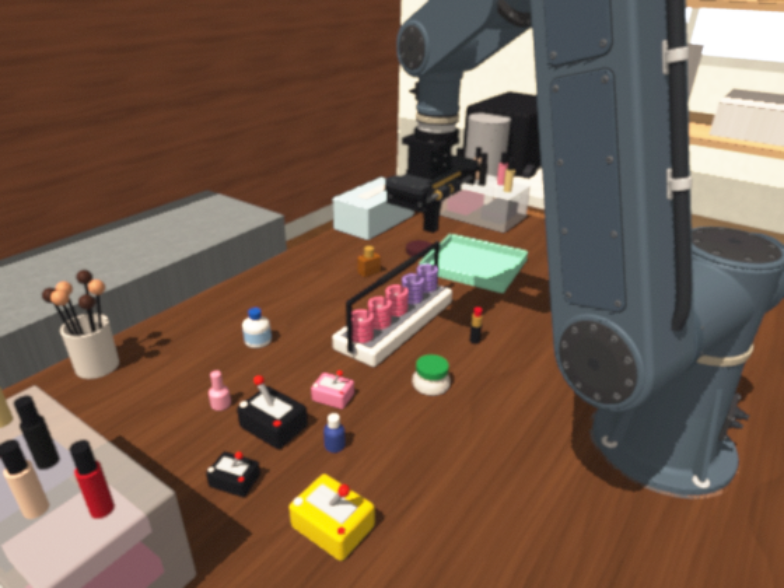

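```bash
python3 -m creep '{"dp":[[0,0,4],[0,0,4],[0,0,4],[0,0,1.2],[0,0,0],[0,-2,0],[0,-1.5,0],[0,-1.5,0],[0,-1.5,0],[0,-1.5,0],[0,-1.5,0],[0,-1.5,0],[0,-1,0.7],[0,-1,0.7],[0,-1,0.7],[0,-1,0.7],[0,0,0],[0,0,0]],"turn":[[0,0,0],[0,0,0],[0,0,0],[0,0,0],[0,0,0],[0,0,0],[0,0,0],[0,0,0],[0,0,0],[0,0,0],[0,0,0],[0,0,0],[0,0,0],[0,0,0],[0,0,0],[0,0,0],[0,0,0],[0,0,0]]}'
python3 - <<'E'
from h import *
st(); 
pic("side","s4"); print(tip("handle_bar","side"))
E
```

```text
time: 9.4
position: [0.6088, -0.0208, 0.066]
tool_rot: [0.708, -0.707, -0.001, 0.0]
ft_force: [0.6, 0.7, 0.3]
grip_width: 0.0006
t 9.4 p [ 0.6088 -0.0208  0.066 ] F [0.6 0.7 0.3] w 0.0006 q [-0.22  0.71  1.59 -0.    0.84  1.35]
[[0.002, -1.0, -0.001], [-1.0, -0.002, 0.0], [-0.0, 0.001, -1.0]]
[(0.65, [0.625, -0.024, 0.035]), (0.21, [0.528, 0.092, 0.056])]
```

View pics/s4.png

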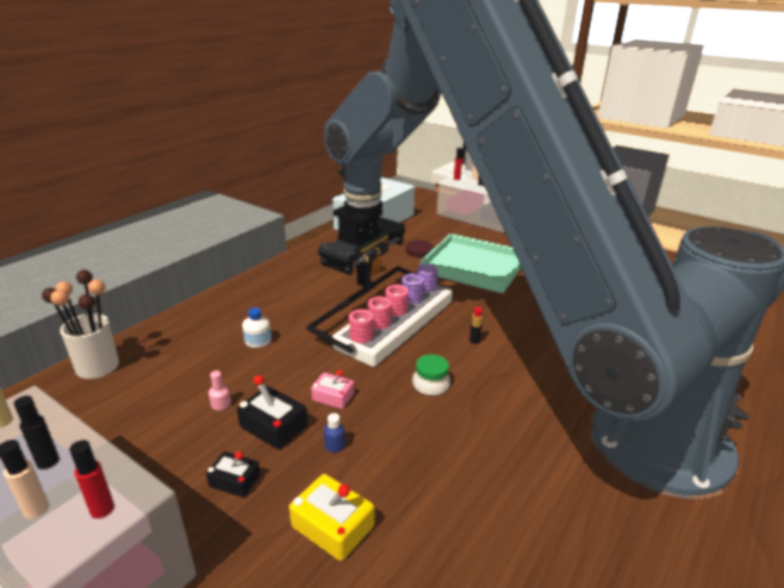

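```bash
python3 -m creep '{"dp":[[0,0,-4],[0,0,-4],[0,0,-4],[0,0,-4],[0,0,0],[0,0,0],[0,0,0],[0,0,0],[0,0,0],[0,0,0],[0,0,0],[0,0,0],[0,0,0],[0,0,0],[0,0,0],[0,0,0]],"turn":[[0,0,0],[0,0,0],[0,0,0],[0,0,0],[0,0,-8.2],[0,0,-8.2],[0,0,-8.2],[0,0,-8.2],[0,0,-8.2],[0,0,-8.2],[0,0,-8.2],[0,0,-8.2],[0,0,-8.2],[0,0,-8.2],[0,0,-8.2],[0,0,0]]}' -1 20
python3 - <<'E'
from h import *
st(); pic("side","s5"); pic("top","t5")
for c in("top","side"): print(tip("roller1",c)); 
print(tip("handle_bar","side"))
im=cv2.imread("pics/t0.png"); hs=cv2.cvtColor(im,cv2.COLOR_BGR2HSV)
m=cv2.inRange(hs,(55,50,90),(90,200,255)); m[:200]=0;m[:, :500]=0
c,_=cv2.findContours(m,cv2.RETR_EXTERNAL,cv2.CHAIN_APPROX_NONE); c=max(c,key=cv2.contourArea)
h=cv2.convexHull(c); ap=cv2.approxPolyDP(h,8,True)[:,0]; print(ap.tolist())
w=np.array([ray(u/1.4,v/1.4,.02,"top")[:2] for u,v in ap]); print(np.round(w,3).tolist(), w.mean(0))
for i in range(len(w)):
    d=w[(i+1)%len(w)]-w[i]; print(round(np.linalg.norm(d),3), round(np.arctan2(d[1],d[0]),3))
E
```

```text
time: 11.1
position: [0.6085, -0.0209, 0.2268]
tool_rot: [1.0, 0.002, -0.0, -0.0]
ft_force: [-0.0, -0.2, 0.1]
grip_width: 0.0869
t 11.1 p [ 0.6085 -0.0209  0.2268] F [-0.  -0.2  0.1] w 0.0869 q [-0.22  0.5   1.47 -0.    1.17 -0.22]
[[1.0, 0.005, -0.0], [0.005, -1.0, 0.0], [-0.0, -0.0, -1.0]]
[(0.67, [0.526, -0.137, 0.053]), (0.61, [0.531, -0.074, 0.059])]
[(0.81, [0.526, -0.077, 0.057]), (0.76, [0.526, -0.132, 0.054]), (0.65, [0.529, -0.027, 0.055]), (0.57, [0.526, 0.038, 0.059]), (0.54, [0.525, 0.094, 0.057])]
[(0.7, [0.621, 0.355, 0.001]), (0.61, [0.628, -0.022, 0.034])]
[[613, 252], [636, 352], [541, 366], [522, 266]]
[[0.643, -0.43], [0.435, -0.459], [0.407, -0.269], [0.613, -0.242]] [ 0.52442123 -0.35013198]
0.21 -3.003
0.192 1.714
0.208 0.133
0.191 -1.416
```

View pics/s5.png

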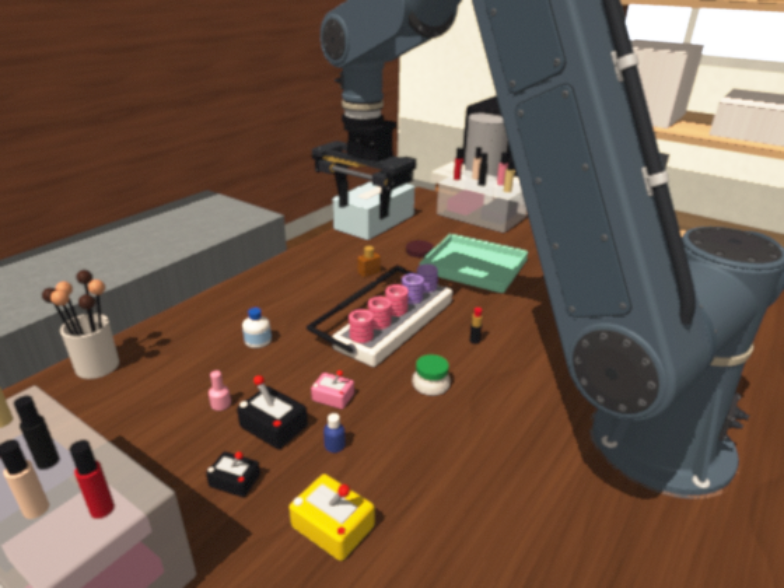

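View pics/t5.png

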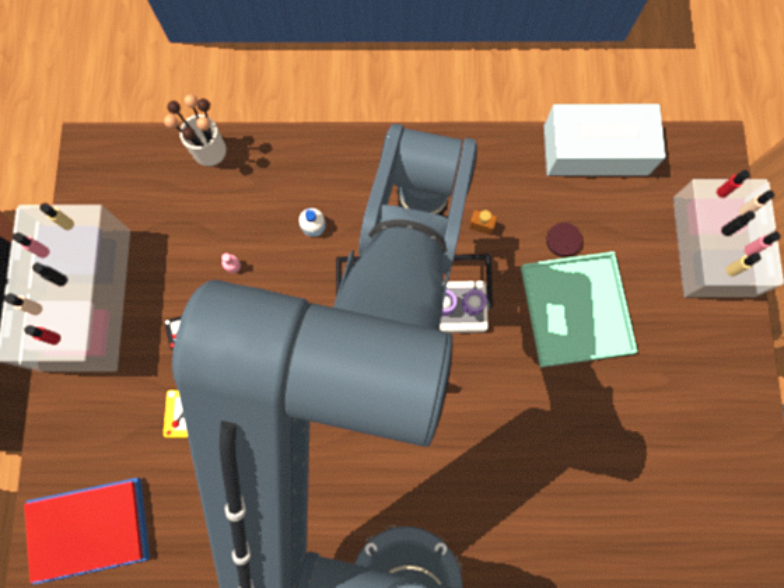

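The handle is folded: its bar is at (0.627,−0.022,0.034). All the rollers are still on their posts. Tray: centre (0.526,−0.352), yaw 0.138. Next is the first roller, at y = −0.136.

```bash
python3 -m creep '{"dp":[[-2.75,3.8,0],[-2.75,3.85,0],[-2.75,3.85,0],[0,0,4],[0,0,4],[0,0,4],[0,0,3],[0,0,2],[0,0,1.3],[0,0,0]],"turn":[[0,0,0],[0,0,0],[0,0,0],[0,0,0],[0,0,0],[0,0,0],[0,0,0],[0,0,0],[0,0,0],[0,0,0]]}' -1 20
python3 -m creep '{"dp":[[0,0,0],[0,0,0],[0,0,0],[0,0,0],[0,0,0],[0,0,0]],"turn":[[0,0,0],[0,0,0],[0,0,0],[0,0,0],[0,0,0],[0,0,0]]}' 1 20
python3 -m creep '{"dp":[[0,0,-2],[0,0,-3],[0,0,-3],[0,0,-3],[0,0,0]],"turn":[[0,0,0],[0,0,0],[0,0,0],[0,0,0],[0,0,0]]}'
python3 - <<'E'
from h import *
st(); pic("side","s6"); print(to([.5778,-.3973,.15]))
E
```

```text
time: 12.35
position: [0.5264, -0.136, 0.0421]
tool_rot: [1.0, 0.002, -0.001, -0.001]
ft_force: [-0.3, 0.2, 0.8]
grip_width: 0.0871
time: 12.95
position: [0.5274, -0.1364, 0.0439]
tool_rot: [1.0, 0.003, 0.0, 0.0]
ft_force: [-0.3, -0.4, -0.2]
grip_width: 0.0471
time: 13.45
position: [0.5299, -0.1374, 0.1574]
tool_rot: [1.0, 0.003, 0.004, 0.002]
ft_force: [1.2, -1.0, -1.3]
grip_width: 0.0441
t 13.45 p [ 0.5299 -0.1374  0.1574] F [ 1.2 -1.  -1.3] w 0.0441 q [-0.46  0.51  1.7   0.    0.92 -0.46]
[[1.0, 0.005, 0.008], [0.005, -1.0, -0.004], [0.008, 0.004, -1.0]]
[ 4.8  26.07  0.62]
```

View pics/s6.png

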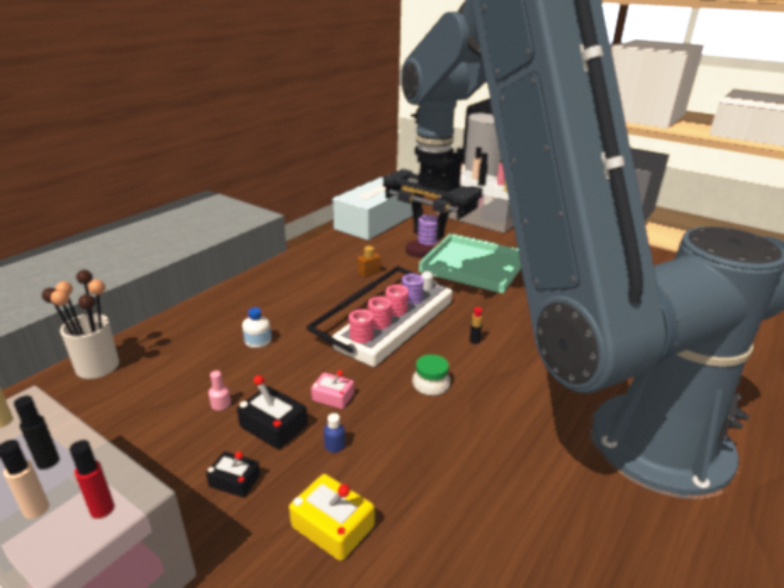

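```bash
python3 -m creep '{"dp":[[0.7,3.6,0],[0.7,3.7,0],[0.7,3.7,0],[0.7,3.7,0],[0.7,3.7,0],[0.7,3.7,0],[0.7,3.8,0],[0,0,0],[0,0,3],[0,0,3],[0,0,3],[0,0,3],[0,0,1.5],[0,0,0.5],[0,0,0]],"turn":[[0,0,0],[0,0,0],[0,0,0],[0,0,0],[0,0,0],[0,0,0],[0,0,0],[0,0,0],[0,0,0],[0,0,0],[0,0,0],[0,0,0],[0,0,0],[0,0,0],[0,0,0]]}'
python3 - <<'E'
from h import *
st(); print(to([.5778,-.3973,.0155]))
E
```

```text
time: 15.0
position: [0.5764, -0.3936, 0.0133]
tool_rot: [1.0, 0.003, -0.001, -0.001]
ft_force: [-0.7, 0.3, 1.3]
grip_width: 0.0445
t 15.0 p [ 0.5764 -0.3936  0.0133] F [-0.7  0.3  1.3] w 0.0445 q [-0.76  0.88  1.36 -0.    0.91 -0.76]
[[1.0, 0.005, -0.003], [0.005, -1.0, 0.002], [-0.003, -0.002, -1.0]]
[ 0.13  0.37 -0.22]
```

```bash
python3 -m creep '{"dp":[[0,0,0],[0,0,0],[0,0,0],[0,0,0]],"turn":[[0,0,0],[0,0,0],[0,0,0],[0,0,0]]}' -0.4
python3 -m creep '{"dp":[[0,0,-2],[0,0,-4],[0,0,-4],[0,0,-3],[0,0,0]],"turn":[[0,0,0],[0,0,0],[0,0,0],[0,0,0],[0,0,0]]}'
python3 - <<'E'
from h import *
st(); print(to([.5265,-.0765,.15])); pic("side","s7"); print(tip("roller1","side")); pic("top","t7"); print(tip("roller1","top"))
E
```

```text
time: 15.4
position: [0.5776, -0.395, 0.0134]
tool_rot: [1.0, 0.003, 0.0, -0.0]
ft_force: [0.1, -0.4, -0.5]
grip_width: 0.0595
time: 15.9
position: [0.5804, -0.3977, 0.1496]
tool_rot: [1.0, 0.003, 0.004, 0.004]
ft_force: [0.1, -0.6, 0.3]
grip_width: 0.061
t 15.9 p [ 0.5804 -0.3977  0.1496] F [ 0.1 -0.6  0.3] w 0.061 q [-0.76  0.71  1.29  0.    1.13 -0.76]
[[1.0, 0.005, 0.008], [0.005, -1.0, -0.008], [0.008, 0.008, -1.0]]
[ -5.23 -32.14  -0.34]
[(0.84, [0.527, 0.038, 0.063]), (0.67, [0.527, 0.092, 0.054]), (0.64, [0.533, -0.029, 0.058]), (0.57, [0.577, -0.391, 0.027])]
[(0.74, [0.526, 0.102, 0.061]), (0.7, [0.522, 0.039, 0.06]), (0.65, [0.528, -0.019, 0.06])]
```

View pics/s7.png

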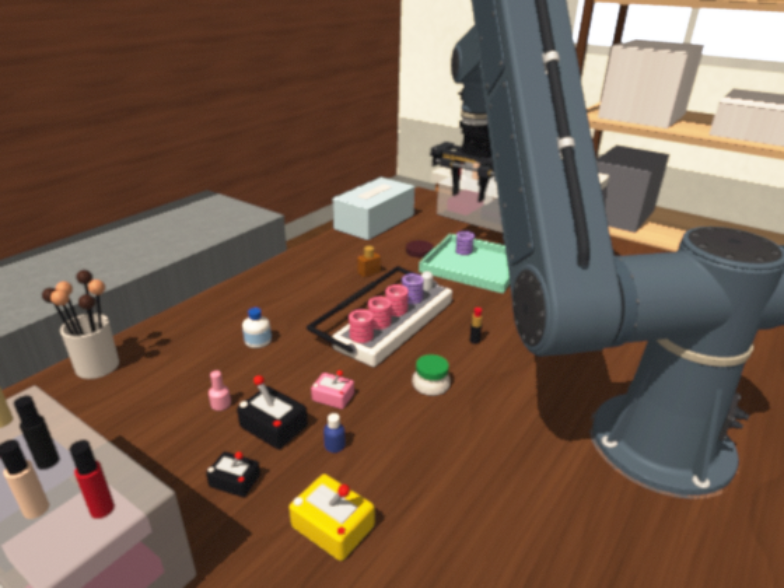

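```bash
python3 -m creep '{"dp":[[-0.65,-4,0],[-0.65,-4,0],[-0.65,-4,0],[-0.65,-4,0],[-0.65,-4,0],[-0.65,-4,0],[-0.65,-4,0],[-0.65,-4,0],[0,0,0],[0,0,3],[0,0,3],[0,0,3],[0,0,1.6],[0,0,0],[0,0,0]],"turn":[[0,0,0],[0,0,0],[0,0,0],[0,0,0],[0,0,0],[0,0,0],[0,0,0],[0,0,0],[0,0,0],[0,0,0],[0,0,0],[0,0,0],[0,0,0],[0,0,0],[0,0,0]]}' -0.7
python3 - <<'E'
from h import *
st(); print(to([.5265,-.0765,.043]))
E
```

```text
time: 17.6
position: [0.5232, -0.0757, 0.0361]
tool_rot: [1.0, 0.002, -0.001, -0.0]
ft_force: [0.3, 0.2, 0.5]
grip_width: 0.0736
t 17.6 p [ 0.5232 -0.0757  0.0361] F [0.3 0.2 0.5] w 0.0736 q [-0.36  0.7   1.81 -0.    0.64 -0.36]
[[1.0, 0.005, -0.003], [0.005, -1.0, 0.001], [-0.003, -0.001, -1.0]]
[ 0.33  0.08 -0.69]
```

```bash
python3 -m creep '{"dp":[[0.3,0,-0.7],[0,0,0]],"turn":[[0,0,0],[0,0,0]]}'
python3 -m creep '{"dp":[[0,0,0],[0,0,0],[0,0,0],[0,0,0],[0,0,0],[0,0,0],[0,0,0],[0,0,-2],[0,0,-3],[0,0,-3],[0,0,-3],[0,0,0],[0,0,0]],"turn":[[0,0,0],[0,0,0],[0,0,0],[0,0,0],[0,0,0],[0,0,0],[0,0,0],[0,0,0],[0,0,0],[0,0,0],[0,0,0],[0,0,0],[0,0,0]]}' 1 20
python3 - <<'E'
from h import *
st(); print(to([.4886,-.4097,.015]))
pic("side","s8")
E
```

```text
time: 17.8
position: [0.528, -0.0759, 0.045]
tool_rot: [1.0, 0.002, 0.001, 0.0]
ft_force: [-0.1, 0.5, 0.3]
grip_width: 0.0741
time: 19.1
position: [0.527, -0.0753, 0.1549]
tool_rot: [1.0, 0.003, 0.001, 0.0]
ft_force: [-0.3, 0.1, -1.7]
grip_width: 0.0441
t 19.1 p [ 0.527  -0.0753  0.1549] F [-0.3  0.1 -1.7] w 0.0441 q [-0.35  0.5   1.73  0.    0.91 -0.36]
[[1.0, 0.005, 0.001], [0.005, -1.0, -0.0], [0.001, 0.0, -1.0]]
[-4.02 33.41 14.  ]
```

View pics/s8.png

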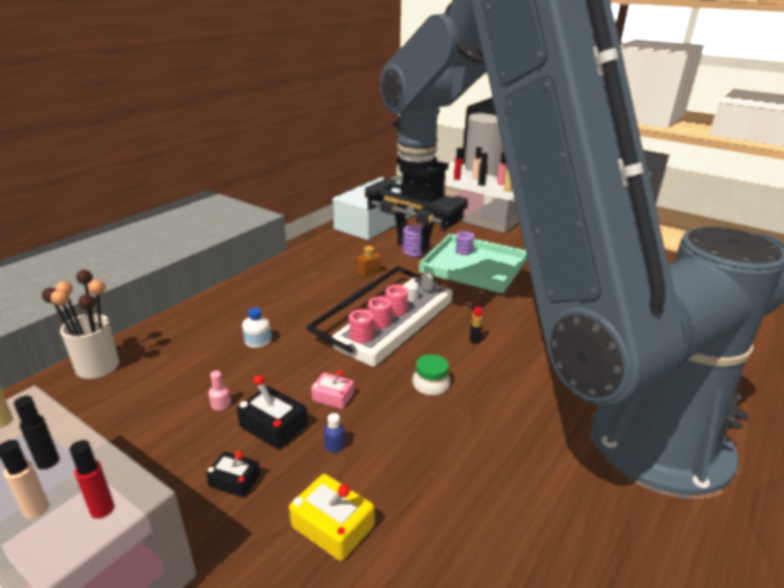

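```bash
python3 -m creep '{"dp":[[-0.4,3.5,0],[-0.5,3.7,0],[-0.5,3.7,0],[-0.5,3.7,0],[-0.5,3.7,0],[-0.4,3.7,0],[-0.4,3.8,0],[-0.4,3.8,0],[-0.4,3.8,0],[0,0,0],[0,0,3],[0,0,3],[0,0,3],[0,0,3],[0,0,1.2],[0,0,0.5],[0,0,0]],"turn":[[0,0,0],[0,0,0],[0,0,0],[0,0,0],[0,0,0],[0,0,0],[0,0,0],[0,0,0],[0,0,0],[0,0,0],[0,0,0],[0,0,0],[0,0,0],[0,0,0],[0,0,0],[0,0,0],[0,0,0]]}'
python3 - <<'E'
from h import *
st(); print(to([.4886,-.4097,.0165]))
E
```

```text
time: 20.85
position: [0.4882, -0.4084, 0.0171]
tool_rot: [1.0, 0.003, -0.001, -0.001]
ft_force: [0.4, -0.1, 0.6]
grip_width: 0.0438
t 20.85 p [ 0.4882 -0.4084  0.0171] F [ 0.4 -0.1  0.6] w 0.0438 q [-0.87  0.81  1.53  0.    0.8  -0.88]
[[1.0, 0.005, -0.002], [0.005, -1.0, 0.002], [-0.002, -0.002, -1.0]]
[0.04 0.13 0.06]
```

```bash
python3 -m creep '{"dp":[[0,0,0],[0,0,0],[0,0,0],[0,0,0]],"turn":[[0,0,0],[0,0,0],[0,0,0],[0,0,0]]}' -0.4
python3 -m creep '{"dp":[[0,0,-2],[0,0,-4],[0,0,-4],[0,0,-3],[0,0,0],[0,0,0]],"turn":[[0,0,0],[0,0,0],[0,0,0],[0,0,0],[0,0,0],[0,0,0]]}'
python3 - <<'E'
from h import *
st(); print(to([.5265,-.0185,.043])); pic("side","s9"); print(tip("roller1","side")); pic("top","t9"); print(tip("roller1","top"))
E
```

```text
time: 21.25
position: [0.4889, -0.4099, 0.0181]
tool_rot: [1.0, 0.003, 0.0, 0.0]
ft_force: [-0.4, 0.2, 0.9]
grip_width: 0.0597
time: 21.85
position: [0.4888, -0.4097, 0.1484]
tool_rot: [1.0, 0.003, 0.001, 0.001]
ft_force: [-1.0, -0.4, -1.2]
grip_width: 0.0609
t 21.85 p [ 0.4888 -0.4097  0.1484] F [-1.  -0.4 -1.2] w 0.0609 q [-0.87  0.63  1.47  0.    1.04 -0.88]
[[1.0, 0.005, 0.001], [0.005, -1.0, -0.001], [0.001, 0.001, -1.0]]
[  3.96 -39.11  10.5 ]
[(0.87, [0.526, 0.095, 0.057]), (0.75, [0.526, 0.039, 0.064]), (0.66, [0.58, -0.391, 0.026]), (0.64, [0.487, -0.411, 0.029]), (0.5, [0.527, -0.023, 0.056])]
[(0.68, [0.527, 0.099, 0.061]), (0.62, [0.529, -0.018, 0.062]), (0.46, [0.522, 0.04, 0.058])]
```

View pics/s9.png

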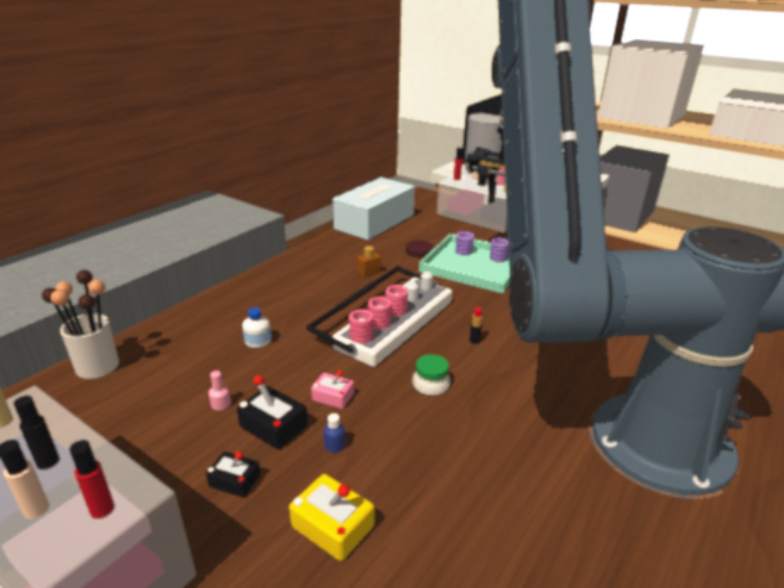

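Two rollers stand in the tray. Next is the middle roller, at y ≈ −0.02.

```bash
python3 -m creep '{"dp":[[0.4,-3.9,0],[0.4,-3.9,0],[0.4,-3.9,0],[0.4,-3.9,0],[0.4,-3.9,0],[0.4,-3.9,0],[0.4,-3.9,0],[0.4,-3.9,0],[0.4,-3.9,0],[0.4,-3.9,0],[0,0,0],[0,0,3],[0,0,3],[0,0,3],[0,0,1],[0,0,0],[0,0,0]],"turn":[[0,0,0],[0,0,0],[0,0,0],[0,0,0],[0,0,0],[0,0,0],[0,0,0],[0,0,0],[0,0,0],[0,0,0],[0,0,0],[0,0,0],[0,0,0],[0,0,0],[0,0,0],[0,0,0],[0,0,0]]}' -0.7
python3 - <<'E'
from h import *
st(); print(to([.5265,-.0185,.043]))
E
```

```text
time: 23.75
position: [0.5271, -0.0198, 0.0479]
tool_rot: [1.0, 0.002, 0.0, 0.0]
ft_force: [0.6, -0.8, 0.4]
grip_width: 0.0742
t 23.75 p [ 0.5271 -0.0198  0.0479] F [ 0.6 -0.8  0.4] w 0.0742 q [-0.25  0.67  1.81 -0.    0.65 -0.25]
[[1.0, 0.005, 0.0], [0.005, -1.0, -0.0], [0.0, 0.0, -1.0]]
[-0.06 -0.13  0.48]
```

```bash
python3 -m creep '{"dp":[[0,0,0.5],[0,0,0]],"turn":[[0,0,0],[0,0,0]]}'
python3 -m creep '{"dp":[[0,0,0],[0,0,0],[0,0,0],[0,0,0],[0,0,0],[0,0,0],[0,0,0],[0,0,-2],[0,0,-3],[0,0,-3],[0,0,-3],[0,0,0],[0,0,0]],"turn":[[0,0,0],[0,0,0],[0,0,0],[0,0,0],[0,0,0],[0,0,0],[0,0,0],[0,0,0],[0,0,0],[0,0,0],[0,0,0],[0,0,0],[0,0,0]]}' 1 20
python3 - <<'E'
from h import *
st(); print(to([.5706,-.3458,.0165]))
pic("side","s10")
E
```

```text
time: 23.95
position: [0.5271, -0.0195, 0.0432]
tool_rot: [1.0, 0.003, 0.001, 0.0]
ft_force: [-0.8, -0.3, -0.1]
grip_width: 0.0738
time: 25.25
position: [0.5267, -0.0193, 0.1528]
tool_rot: [1.0, 0.003, 0.001, 0.0]
ft_force: [0.3, -0.1, -0.9]
grip_width: 0.0427
t 25.25 p [ 0.5267 -0.0193  0.1528] F [ 0.3 -0.1 -0.9] w 0.0427 q [-0.25  0.5   1.75 -0.    0.9  -0.25]
[[1.0, 0.005, 0.001], [0.005, -1.0, -0.0], [0.001, 0.0, -1.0]]
[ 4.21 32.67 13.65]
```

View pics/s10.png

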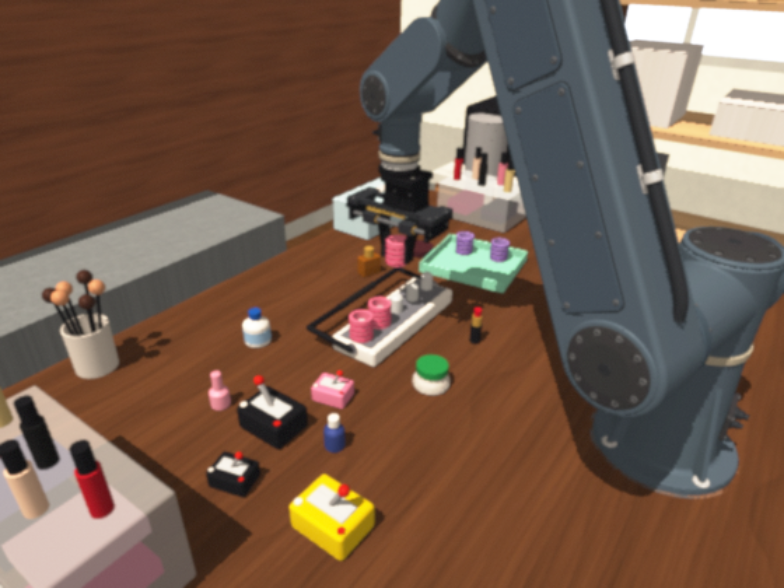

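```bash
python3 -m creep '{"dp":[[0.4,3.5,0],[0.5,3.5,0],[0.5,3.6,0],[0.5,3.6,0],[0.5,3.6,0],[0.5,3.6,0],[0.5,3.6,0],[0.4,3.6,0],[0.4,3.5,0],[0,0,0],[0,0,3],[0,0,3],[0,0,3],[0,0,3],[0,0,1.2],[0,0,0.4],[0,0,0]],"turn":[[0,0,0],[0,0,0],[0,0,0],[0,0,0],[0,0,0],[0,0,0],[0,0,0],[0,0,0],[0,0,0],[0,0,0],[0,0,0],[0,0,0],[0,0,0],[0,0,0],[0,0,0],[0,0,0],[0,0,0]]}'
python3 -m creep '{"dp":[[0,0,0],[0,0,0],[0,0,0],[0,0,0],[0,0,0]],"turn":[[0,0,0],[0,0,0],[0,0,0],[0,0,0],[0,0,0]]}' -0.4
python3 -m creep '{"dp":[[0,0,-2],[0,0,-4],[0,0,-4],[0,0,-3],[0,0,0],[0,0,0]],"turn":[[0,0,0],[0,0,0],[0,0,0],[0,0,0],[0,0,0],[0,0,0]]}'
python3 - <<'E'
from h import *
st(); print(to([.5265,.039,.043])); pic("side","s11"); print(tip("roller1","side")); pic("top","t11"); print(tip("roller1","top"))
E
```

```text
time: 27.0
position: [0.5702, -0.3397, 0.0161]
tool_rot: [1.0, 0.003, -0.0, -0.0]
ft_force: [0.9, -0.6, 0.0]
grip_width: 0.0432
time: 27.5
position: [0.5705, -0.3403, 0.0171]
tool_rot: [1.0, 0.003, 0.0, 0.0]
ft_force: [0.3, -0.8, 0.3]
grip_width: 0.0602
time: 28.1
position: [0.5704, -0.3402, 0.1474]
tool_rot: [1.0, 0.003, 0.001, 0.0]
ft_force: [0.0, -0.2, -0.7]
grip_width: 0.0608
t 28.1 p [ 0.5704 -0.3402  0.1474] F [ 0.  -0.2 -0.7] w 0.0608 q [-0.71  0.66  1.4  -0.    1.08 -0.71]
[[1.0, 0.005, 0.001], [0.005, -1.0, -0.001], [0.001, 0.001, -1.0]]
[ -4.21 -37.95  10.39]
[(0.94, [0.526, 0.091, 0.059]), (0.78, [0.527, 0.04, 0.059]), (0.66, [0.574, -0.347, 0.026]), (0.65, [0.491, -0.412, 0.031]), (0.51, [0.577, -0.39, 0.027])]
[(0.69, [0.526, 0.101, 0.06]), (0.66, [0.526, 0.041, 0.058])]
```

View pics/s11.png

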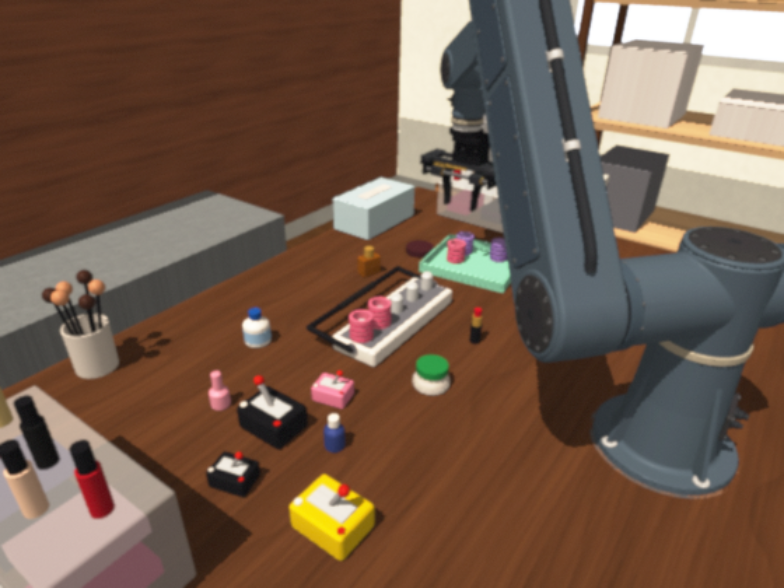

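Three rollers are in the tray. Now the fourth, at y ≈ 0.039.

```bash
python3 -m creep '{"dp":[[-0.4,-3.8,0],[-0.4,-3.8,0],[-0.4,-3.8,0],[-0.4,-3.8,0],[-0.4,-3.8,0],[-0.4,-3.8,0],[-0.45,-3.8,0],[-0.45,-3.8,0],[-0.45,-3.8,0],[-0.45,-3.8,0],[0,0,0],[0,0,3],[0,0,3],[0,0,3],[0,0,1.4],[0,0,0],[0,0,0]],"turn":[[0,0,0],[0,0,0],[0,0,0],[0,0,0],[0,0,0],[0,0,0],[0,0,0],[0,0,0],[0,0,0],[0,0,0],[0,0,0],[0,0,0],[0,0,0],[0,0,0],[0,0,0],[0,0,0],[0,0,0]]}' -0.7
python3 -m creep '{"dp":[[0,0,0],[0,0,0],[0,0,0],[0,0,0],[0,0,0],[0,0,0],[0,0,0],[0,0,-2],[0,0,-3],[0,0,-3],[0,0,-3],[0,0,0],[0,0,0]],"turn":[[0,0,0],[0,0,0],[0,0,0],[0,0,0],[0,0,0],[0,0,0],[0,0,0],[0,0,0],[0,0,0],[0,0,0],[0,0,0],[0,0,0],[0,0,0]]}' 1 20
python3 - <<'E'
from h import *
st(); print(to([.4814,-.355,.0165]))
pic("side","s12")
E
```

```text
time: 30.0
position: [0.5263, 0.0392, 0.042]
tool_rot: [1.0, 0.002, -0.001, -0.0]
ft_force: [1.1, 0.1, 0.6]
grip_width: 0.0737
time: 31.3
position: [0.5264, 0.0397, 0.1528]
tool_rot: [1.0, 0.003, 0.0, 0.0]
ft_force: [0.9, -0.3, -0.3]
grip_width: 0.0428
t 31.3 p [0.5264 0.0397 0.1528] F [ 0.9 -0.3 -0.3] w 0.0428 q [-0.14  0.5   1.75 -0.    0.9  -0.14]
[[1.0, 0.005, 0.001], [0.005, -1.0, -0.0], [0.001, 0.0, -1.0]]
[-4.71 39.44 13.63]
```

View pics/s12.png

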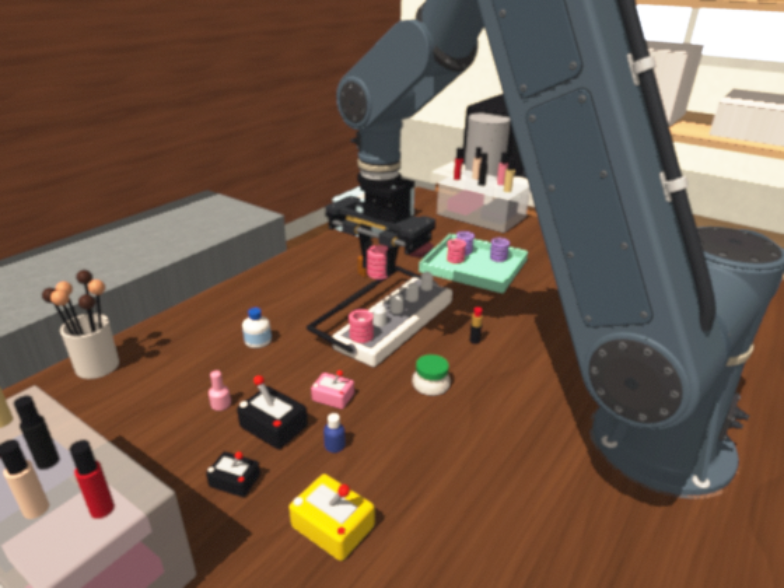

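```bash
python3 -m creep '{"dp":[[-0.4,3.9,0],[-0.5,3.9,0],[-0.5,3.9,0],[-0.5,3.9,0],[-0.5,3.9,0],[-0.5,4,0],[-0.5,4,0],[-0.5,4,0],[-0.4,4,0],[-0.4,3.9,0],[0,0,0],[0,0,3],[0,0,3],[0,0,3],[0,0,3],[0,0,1.2],[0,0,0.4],[0,0,0]],"turn":[[0,0,0],[0,0,0],[0,0,0],[0,0,0],[0,0,0],[0,0,0],[0,0,0],[0,0,0],[0,0,0],[0,0,0],[0,0,0],[0,0,0],[0,0,0],[0,0,0],[0,0,0],[0,0,0],[0,0,0],[0,0,0]]}'
python3 -m creep '{"dp":[[0,0,0],[0,0,0],[0,0,0],[0,0,0],[0,0,0]],"turn":[[0,0,0],[0,0,0],[0,0,0],[0,0,0],[0,0,0]]}' -0.4
python3 -m creep '{"dp":[[0,0,-2],[0,0,-4],[0,0,-4],[0,0,-3],[0,0,0],[0,0,0]],"turn":[[0,0,0],[0,0,0],[0,0,0],[0,0,0],[0,0,0],[0,0,0]]}'
python3 - <<'E'
from h import *
st(); print(to([.5265,.098,.043])); pic("side","s13"); print(tip("roller1","side")); pic("top","t13"); print(tip("roller1","top"))
E
```

```text
time: 33.15
position: [0.4812, -0.3539, 0.0161]
tool_rot: [1.0, 0.003, -0.0, -0.001]
ft_force: [0.3, 0.5, -0.1]
grip_width: 0.0426
time: 33.65
position: [0.4815, -0.3548, 0.017]
tool_rot: [1.0, 0.002, 0.0, 0.0]
ft_force: [0.6, -0.2, -0.8]
grip_width: 0.0604
time: 34.25
position: [0.4814, -0.3547, 0.1472]
tool_rot: [1.0, 0.003, 0.0, 0.001]
ft_force: [-0.1, -0.4, -0.2]
grip_width: 0.0612
t 34.25 p [ 0.4814 -0.3547  0.1472] F [-0.1 -0.4 -0.2] w 0.0612 q [-0.82  0.58  1.57 -0.    0.98 -0.83]
[[1.0, 0.005, 0.001], [0.005, -1.0, -0.001], [0.001, 0.001, -1.0]]
[  4.73 -45.25  10.38]
[(0.79, [0.575, -0.347, 0.028]), (0.78, [0.526, 0.093, 0.057]), (0.64, [0.491, -0.412, 0.029]), (0.55, [0.484, -0.355, 0.031]), (0.47, [0.58, -0.392, 0.026])]
[(0.51, [0.527, 0.099, 0.062])]
```

View pics/s13.png

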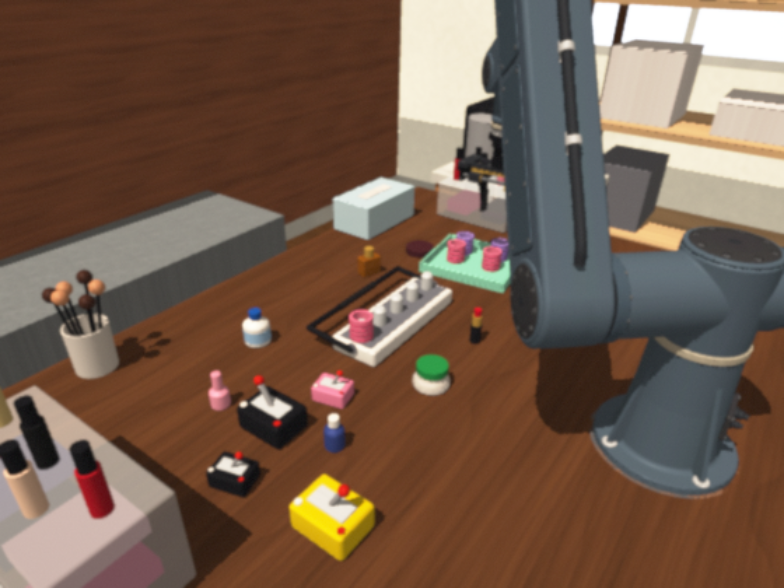

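Four rollers are in the tray and one is left, at y ≈ 0.097.

```bash
python3 -m creep '{"dp":[[0.4,-4.1,0],[0.4,-4.1,0],[0.4,-4.1,0],[0.4,-4.1,0],[0.4,-4.1,0],[0.4,-4.1,0],[0.4,-4.1,0],[0.4,-4.1,0],[0.5,-4.1,0],[0.5,-4.1,0],[0.5,-4.1,0],[0,0,0],[0,0,3],[0,0,3],[0,0,3],[0,0,1.4],[0,0,0],[0,0,0]],"turn":[[0,0,0],[0,0,0],[0,0,0],[0,0,0],[0,0,0],[0,0,0],[0,0,0],[0,0,0],[0,0,0],[0,0,0],[0,0,0],[0,0,0],[0,0,0],[0,0,0],[0,0,0],[0,0,0],[0,0,0],[0,0,0]]}' -0.7
python3 -m creep '{"dp":[[0,0,0],[0,0,0],[0,0,0],[0,0,0],[0,0,0],[0,0,0],[0,0,0],[0,0,-2],[0,0,-3],[0,0,-3],[0,0,-3],[0,0,0],[0,0,0]],"turn":[[0,0,0],[0,0,0],[0,0,0],[0,0,0],[0,0,0],[0,0,0],[0,0,0],[0,0,0],[0,0,0],[0,0,0],[0,0,0],[0,0,0],[0,0,0]]}' 1 20
python3 - <<'E'
from h import *
st(); print(to([.474,-.302,.0165]))
pic("side","s14")
E
```

```text
time: 36.25
position: [0.5258, 0.0961, 0.042]
tool_rot: [1.0, 0.002, -0.001, 0.0]
ft_force: [-0.3, 0.0, 0.1]
grip_width: 0.0738
time: 37.55
position: [0.5261, 0.0967, 0.1527]
tool_rot: [1.0, 0.003, 0.0, 0.0]
ft_force: [0.6, 0.9, -0.8]
grip_width: 0.0439
t 37.55 p [0.5261 0.0967 0.1527] F [ 0.6  0.9 -0.8] w 0.0439 q [-0.03  0.5   1.73 -0.    0.91 -0.03]
[[1.0, 0.005, 0.001], [0.005, -1.0, -0.0], [0.001, 0.0, -1.0]]
[-5.42 39.84 13.62]
```

View pics/s14.png

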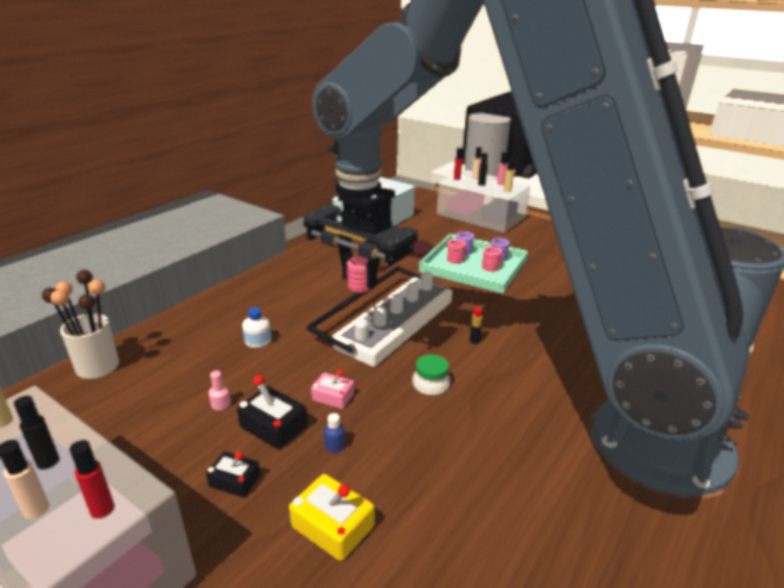

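```bash
python3 -m creep '{"dp":[[-0.5,3.9,0],[-0.5,3.9,0],[-0.5,3.9,0],[-0.5,4,0],[-0.5,4,0],[-0.5,4,0],[-0.6,4,0],[-0.6,4,0],[-0.6,4,0],[-0.6,4,0],[0,0,0],[0,0,3],[0,0,3],[0,0,3],[0,0,3],[0,0,1.2],[0,0,0.4],[0,0,0]],"turn":[[0,0,0],[0,0,0],[0,0,0],[0,0,0],[0,0,0],[0,0,0],[0,0,0],[0,0,0],[0,0,0],[0,0,0],[0,0,0],[0,0,0],[0,0,0],[0,0,0],[0,0,0],[0,0,0],[0,0,0],[0,0,0]]}'
python3 -m creep '{"dp":[[0,0,0],[0,0,0],[0,0,0],[0,0,0],[0,0,0]],"turn":[[0,0,0],[0,0,0],[0,0,0],[0,0,0],[0,0,0]]}' -0.4
python3 -m creep '{"dp":[[0,0,-2],[0,0,-4],[0,0,-4],[0,0,-3],[0,0,0],[0,0,0]],"turn":[[0,0,0],[0,0,0],[0,0,0],[0,0,0],[0,0,0],[0,0,0]]}'
python3 - <<'E'
from h import *
st(); print(to([.626,-.02,.147])); pic("side","s15"); print(tip("roller1","side"));print(tip("handle_bar","side")); pic("top","t15"); print(tip("roller1","top"));print(tip("handle_bar","top"))
E
```

```text
time: 39.4
position: [0.474, -0.3001, 0.0161]
tool_rot: [1.0, 0.003, -0.0, -0.0]
ft_force: [0.1, -0.4, 0.4]
grip_width: 0.0436
time: 39.9
position: [0.4743, -0.3008, 0.017]
tool_rot: [1.0, 0.003, 0.0, 0.0]
ft_force: [0.5, 0.3, -0.2]
grip_width: 0.0606
time: 40.5
position: [0.4742, -0.3007, 0.1472]
tool_rot: [1.0, 0.003, 0.001, 0.001]
ft_force: [-0.4, 0.5, -0.9]
grip_width: 0.0607
t 40.5 p [ 0.4742 -0.3007  0.1472] F [-0.4  0.5 -0.9] w 0.0607 q [-0.76  0.54  1.67 -0.    0.93 -0.77]
[[1.0, 0.005, 0.001], [0.005, -1.0, -0.001], [0.001, 0.001, -1.0]]
[ 1.532e+01 -2.799e+01  1.000e-02]
[(0.72, [0.371, -0.065, 0.002]), (0.71, [0.575, -0.345, 0.031]), (0.67, [0.525, -0.355, 0.004]), (0.62, [0.48, -0.305, 0.028]), (0.56, [0.579, -0.39, 0.029]), (0.54, [0.484, -0.356, 0.032]), (0.5, [0.491, -0.413, 0.032])]
[(0.93, [0.625, -0.02, 0.035])]
[]
[(0.63, [0.623, -0.017, 0.037])]
```

View pics/s15.png

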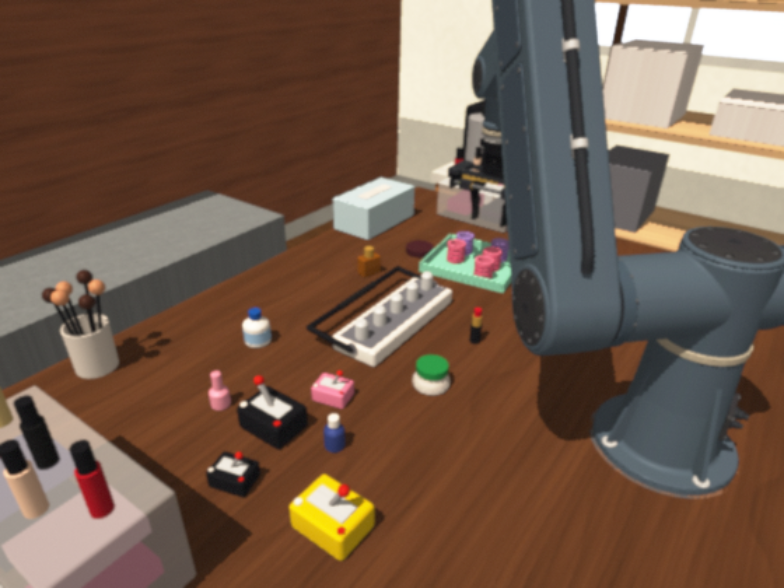

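View pics/t15.png

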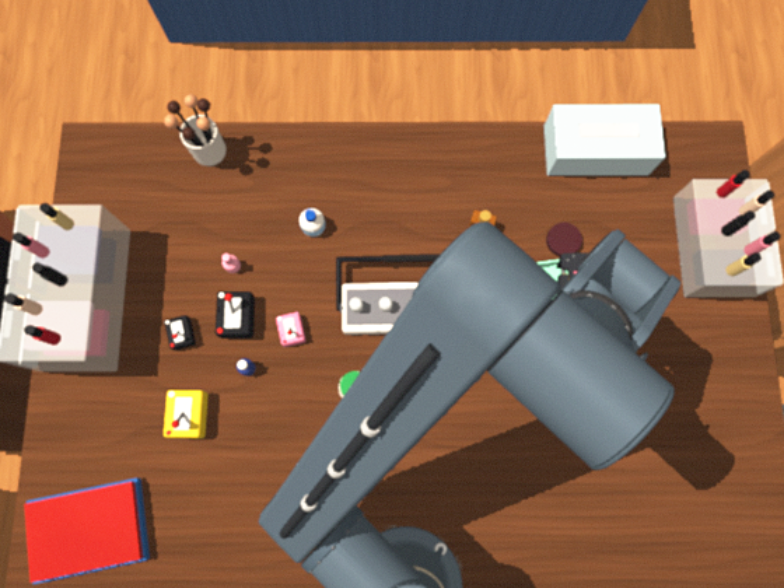

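```bash
python3 -m creep '{"dp":[[1.9,-3.5,0],[1.9,-3.5,0],[1.9,-3.5,0],[1.9,-3.5,0],[1.9,-3.5,0],[1.9,-3.5,0],[1.9,-3.5,0],[1.9,-3.5,0],[0,0,0],[0,0,3],[0,0,3],[0,0,2],[0,0,0],[0,0,0]],"turn":[[0,0,0],[0,0,0],[0,0,0],[0,0,0],[0,0,0],[0,0,0],[0,0,0],[0,0,0],[0,0,0],[0,0,0],[0,0,0],[0,0,0],[0,0,0],[0,0,0]]}' 0
python3 - <<'E'
from h import *
st(); print(to([.6255,-.02,.017])); pic("side","s16"); print(tip("handle_bar","side")); print(tip("roller1","side")); robot.camera("top"); print(tip("roller1","top"))
E
```

```text
time: 42.2
position: [0.6242, -0.0204, 0.0661]
tool_rot: [1.0, 0.002, -0.001, -0.0]
ft_force: [-0.3, -0.2, 0.1]
grip_width: 0.0435
t 42.2 p [ 0.6242 -0.0204  0.0661] F [-0.3 -0.2  0.1] w 0.0435 q [-0.21  0.73  1.55 -0.    0.86 -0.22]
[[1.0, 0.004, -0.002], [0.004, -1.0, 0.0], [-0.002, -0.0, -1.0]]
[ 0.14 -0.04  4.91]
[(0.92, [0.627, -0.022, 0.036]), (0.67, [0.707, 0.187, 0.001])]
[(0.69, [0.577, -0.344, 0.029]), (0.69, [0.477, -0.305, 0.026]), (0.5, [0.484, -0.354, 0.029]), (0.44, [0.491, -0.412, 0.03]), (0.41, [0.577, -0.391, 0.027])]
[(0.82, [0.493, -0.409, 0.029]), (0.76, [0.476, -0.299, 0.031]), (0.75, [0.485, -0.353, 0.031]), (0.58, [0.573, -0.341, 0.028]), (0.52, [0.576, -0.394, 0.024])]
```

View pics/s16.png

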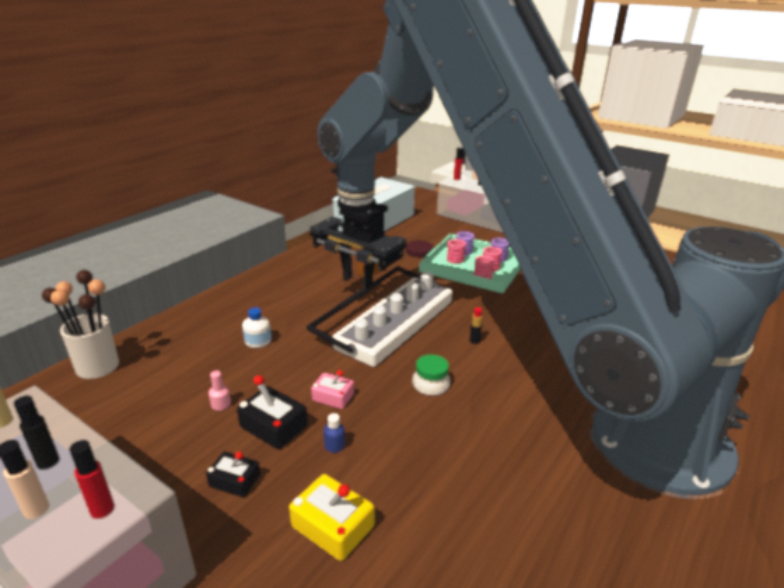

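```bash
python3 -m creep '{"dp":[[0.1,0,2],[0.1,0,2],[0,0,0.9],[0,0,0],[0,0,0]],"turn":[[0,0,0],[0,0,0],[0,0,0],[0,0,0],[0,0,0]]}' 0
python3 -m creep '{"dp":[[0,0,0],[0,0,0],[0,0,0],[0,0,0],[0,0,0],[0,0,0],[0,0,0],[0,0,0]],"turn":[[0,0,0],[0,0,0],[0,0,0],[0,0,0],[0,0,0],[0,0,0],[0,0,0],[0,0,0]]}' 1 40
python3 - <<'E'
from h import *
st(); 
E
```

```text
time: 42.95
position: [0.6271, -0.0199, 0.0182]
tool_rot: [1.0, 0.003, 0.0, 0.0]
ft_force: [0.0, -0.1, 0.2]
grip_width: 0.0435
time: 43.75
position: [0.6255, -0.0198, 0.0176]
tool_rot: [1.0, 0.003, -0.001, -0.0]
ft_force: [-4.8, -0.9, 5.2]
grip_width: 0.0105
t 43.75 p [ 0.6255 -0.0198  0.0176] F [-4.8 -0.9  5.2] w 0.0105 q [-0.21  0.8   1.56 -0.    0.78 -0.21]
[[1.0, 0.006, -0.003], [0.006, -1.0, 0.0], [-0.003, -0.0, -1.0]]
```

```bash
python3 -m creep '{"dp":[[-0.1,0,-0.74],[-0.15,0,-0.74],[-0.22,0,-0.71],[-0.24,0,-0.71],[-0.32,0,-0.67],[-0.35,0,-0.67],[-0.42,0,-0.62],[-0.45,0,-0.6],[-0.5,0,-0.55],[-0.54,0,-0.53],[0,0,0]],"turn":[[0,0,0],[0,0,0],[0,0,0],[0,0,0],[0,0,0],[0,0,0],[0,0,0],[0,0,0],[0,0,0],[0,0,0],[0,0,0]]}'
python3 - <<'E'
from h import *
st(); pic("side","s17"); print(tip("handle_bar","side"))
E
```

```text
time: 44.85
position: [0.5949, -0.0202, 0.0848]
tool_rot: [1.0, 0.002, 0.002, 0.0]
ft_force: [1.1, 0.0, -0.8]
grip_width: 0.0108
t 44.85 p [ 0.5949 -0.0202  0.0848] F [ 1.1  0.  -0.8] w 0.0108 q [-0.22  0.67  1.62  0.    0.84 -0.23]
[[1.0, 0.005, 0.004], [0.005, -1.0, -0.001], [0.004, 0.001, -1.0]]
[(0.84, [0.596, -0.024, 0.101])]
```

View pics/s17.png

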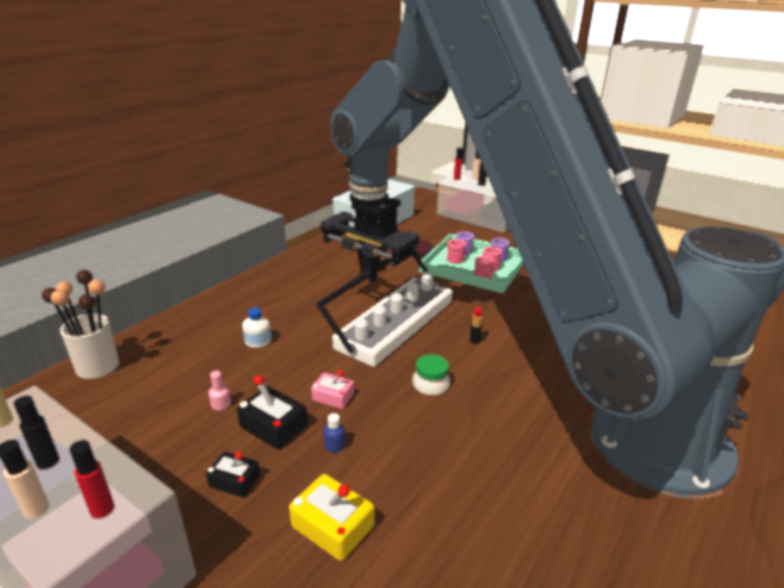

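The bar is halfway up (0.596, z 0.101) and still gripped, so I'm finishing the arc.

```bash
python3 -m creep '{"dp":[[-0.58,0,-0.47],[-0.61,0,-0.44],[-0.64,0,-0.38],[-0.67,0,-0.35],[-0.69,0,-0.28],[-0.72,0,-0.24],[-0.73,0,-0.18],[-0.74,0,-0.13],[-0.65,0,-0.06],[-0.6,0,-0.02],[0,0,0],[0,0,0]],"turn":[[0,0,0],[0,0,0],[0,0,0],[0,0,0],[0,0,0],[0,0,0],[0,0,0],[0,0,0],[0,0,0],[0,0,0],[0,0,0],[0,0,0]]}'
python3 - <<'E'
from h import *
st(); pic("side","s18"); print(tip("handle_bar","side"))
E
```

```text
time: 46.15
position: [0.5288, -0.0212, 0.111]
tool_rot: [1.0, 0.003, 0.002, 0.001]
ft_force: [0.2, -1.7, 12.3]
grip_width: 0.0109
t 46.15 p [ 0.5288 -0.0212  0.111 ] F [ 0.2 -1.7 12.3] w 0.0109 q [-0.25  0.56  1.78 -0.    0.8  -0.26]
[[1.0, 0.006, 0.004], [0.006, -1.0, -0.002], [0.004, 0.002, -1.0]]
[(0.81, [0.527, -0.026, 0.127])]
```

View pics/s18.png

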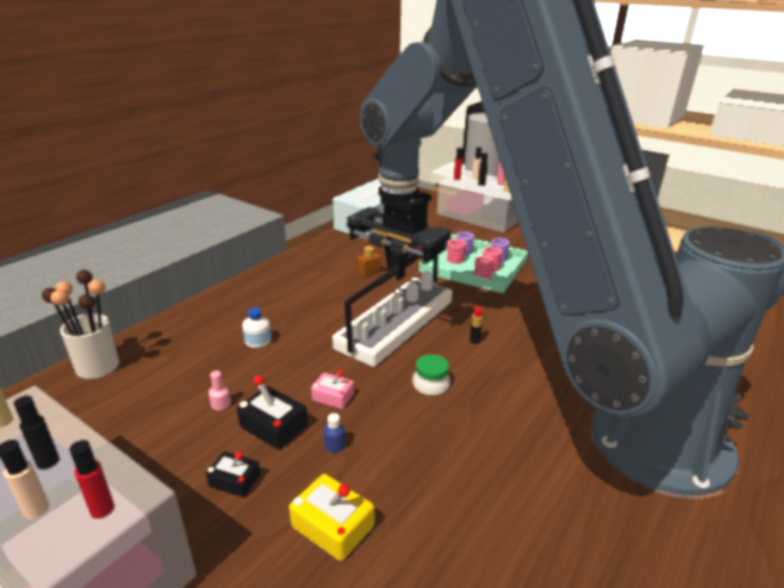

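Upright. I'll release, lift clear and check.

```bash
python3 -m creep '{"dp":[[0,0,0],[0,0,0],[0,0,0],[0,0,0],[0,0,0],[0,0,0]],"turn":[[0,0,0],[0,0,0],[0,0,0],[0,0,0],[0,0,0],[0,0,0]]}' -0.2
python3 -m creep '{"dp":[[0,0,-2],[0,0,-3],[0,0,-3],[0,0,-3],[0,0,0],[0,0,0],[0,0,0]],"turn":[[0,0,0],[0,0,0],[0,0,0],[0,0,0],[0,0,0],[0,0,0],[0,0,0]]}'
python3 - <<'E'
from h import *
st(); pic("side","s19"); pic("top","t19")
for n in ["handle_bar","roller1","toggle_tip","lotion","polish_a","cream","lipstick","compact","perfume"]:
    for c in("side","top"): print(n,c,tip(n,c,5))
E
```

```text
time: 46.85
position: [0.5272, -0.0202, 0.1082]
tool_rot: [1.0, 0.003, -0.0, -0.0]
ft_force: [1.0, -0.2, -0.4]
grip_width: 0.0487
time: 47.55
position: [0.5264, -0.0201, 0.2173]
tool_rot: [1.0, 0.003, -0.001, -0.0]
ft_force: [-0.8, -1.1, -0.6]
grip_width: 0.0518
t 47.55 p [ 0.5264 -0.0201  0.2173] F [-0.8 -1.1 -0.6] w 0.0518 q [-0.25  0.4   1.68  0.    1.06 -0.26]
[[1.0, 0.005, -0.003], [0.005, -1.0, 0.001], [-0.003, -0.001, -1.0]]
handle_bar side [(0.96, [0.526, -0.023, 0.127]), (0.35, [0.491, -0.409, 0.032])]
handle_bar top []
roller1 side [(0.56, [0.485, -0.356, 0.032]), (0.52, [0.478, -0.306, 0.028]), (0.51, [0.574, -0.346, 0.028]), (0.49, [0.579, -0.391, 0.029])]
roller1 top [(0.77, [0.491, -0.41, 0.024]), (0.76, [0.477, -0.298, 0.029]), (0.71, [0.528, -0.352, 0.003]), (0.67, [0.571, -0.337, 0.028]), (0.61, [0.48, -0.355, 0.031])]
toggle_tip side [(0.6, [0.463, 0.445, 0.06]), (0.57, [0.467, 0.218, 0.055]), (0.49, [0.294, 0.423, 0.082]), (0.47, [0.536, 0.34, 0.084])]
toggle_tip top [(0.42, [0.534, 0.342, 0.086])]
lotion side [(0.5, [0.405, 0.311, 0.002]), (0.2, [0.371, -0.063, 0.004])]
lotion top [(0.8, [0.709, 0.19, 0.002])]
polish_a side [(0.78, [0.408, 0.311, 0.0]), (0.58, [0.617, 0.357, 0.001])]
polish_a top [(0.68, [0.623, 0.357, 0.003])]
cream side [(0.93, [0.367, 0.103, -0.002])]
cream top []
lipstick side [(0.67, [0.369, -0.063, 0.001]), (0.63, [0.525, -0.022, 0.0])]
lipstick top []
compact side [(0.65, [0.677, -0.338, -0.003]), (0.2, [0.479, -0.306, 0.026])]
compact top [(0.61, [0.673, -0.333, -0.0])]
perfume side [(0.72, [0.705, -0.163, 0.004])]
perfume top [(0.75, [0.708, -0.161, 0.002])]
```

View pics/s19.png

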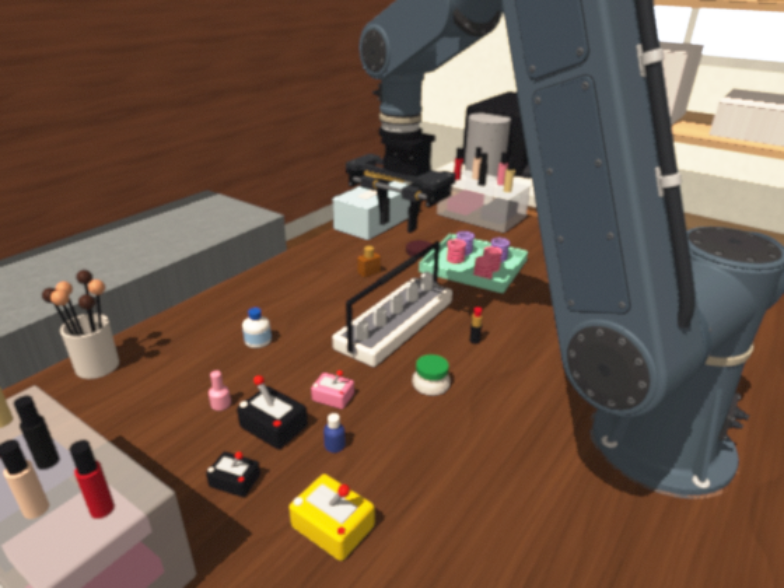

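View pics/t19.png

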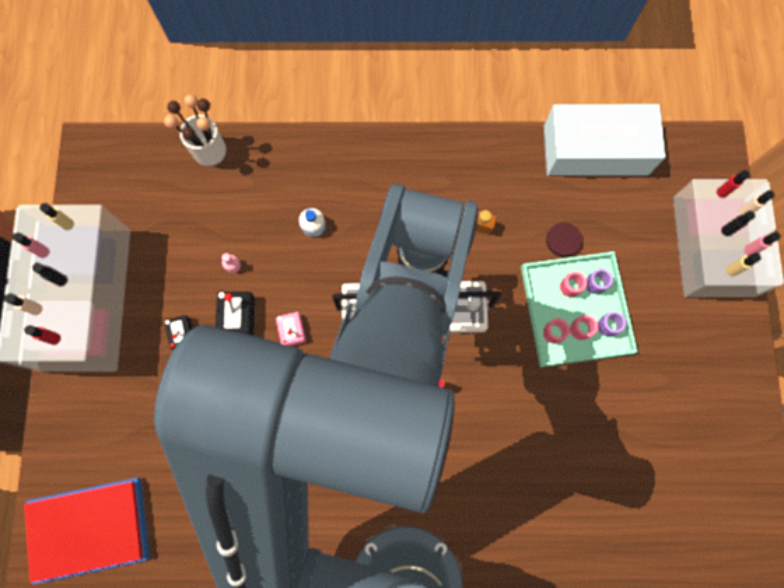

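The top view shows five rollers standing separately in the tray, at (573,283), (600,280), (556,330), (584,327) and (613,324). The handle is upright, the toggle is off, and no toiletries have moved. Handing in.

```bash
python3 -c "
from rig import robot
print(robot.hand_in())"
```

```text
the job is handed in; nothing more can be done
None
```

I flipped the larger black box's toggle to off, folded the handle back, and moved all five rollers into the tray. Then I swung the handle upright again and handed in at about 48 s; no verdict was reported.

Last checks before hand-in:
- **Toggle:** the tip is at x ≈ 0.535, against a hinge at 0.511, so it is on the off side.
- **Handle:** the bar is at (0.526, −0.023, 0.127), which is fully upright.
- **Rollers:** all five stand in one layer inside the tray, with centres about 0.03 m high. The last side and top detections each missed one roller or more, but the top picture shows all five.
- **Toiletries:** all stand where they began, within measurement noise. The final top view did not detect the cream or the lipstick because the arm hid them; the side view confirmed both. The side view missed the lotion, and the top view confirmed it. I read the dark blue bottle from the shared nail-varnish detections and the pictures.
- **Robot:** the gripper is clear of everything at z ≈ 0.22.

No grip slip or knocked roller showed up during the run.

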